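Knock a moulded spray guard out of its mould and set it to the flip stop

ROBOT

A 6-joint arm with a two-finger parallel gripper is mounted at the origin on the work surface. World frame = base frame: x ahead of the robot, y to its left, z up, the work surface at z = 0. Lengths are in m, angles in rad, forces in N, time in s.
With the tool pointing down it reaches from about 0.275 to 0.825 m from the base axis. Payload 4.9 kg.
Tool frame: the origin (TCP) lies at the very end of the fingers, on their centre line; the grasp point (between the pads) lies 19 mm behind it (bot.grip_depth is the distance from the TCP to the grasp point, in m); y points along the fingers, z is the direction in which the jaws open and shut, and the axes are right-handed (so a half turn about y gives the same grasp; the last joint's range is limited). The gripper opens to 85 mm and grips with 20 to 120 N. Pads are 22 mm wide; open, the fingers measure 114 mm over their backs; the gripper's body (76 mm by 85 mm) begins 54 mm behind the grasp point. The pads swing forward as they close: fully open they stand 13 mm farther back than shut.
Start: joints at [-1.24, 0.326, -0.193, 1.052, 0, 1.437], TCP at [0.247, -0.492, 0.231] pointing down, gripper open.
Joint ranges: [-2.65, 2.65], [-0.97, 1.79], [-1.3, 1.35], [-1.93, 2.1], [-1.47, 1.37], [-3.14, 3.14]. Speed limits (rad/s): [2.57, 2.57, 3.14, 3.14, 3.14, 3.14].

INTERFACE

Orientations are given as a unit quaternion [x, y, z, w].
In Python, from cell import bot gives the robot as it stands.
- The arm moves only by the tool step_arm, never from a script. Its argument "commands" is a list of rows, each an object with "linear": the shift along the world's x, y, z in units of 30 mm (1.0 is 30 mm), a list of three; "dr": the turn, a rotation vector about the world's x, y, z in degrees, a list of three; "fingers": the closure in counts, from 0 (fully open) to 255 (shut). A call has 1 to 20 rows; each row is the pose to reach, as a shift and turn from the pose measured when the call began; what a row does not reach only later rows make up. A row lasts 1/12 s, in which the tool goes at most 41.7 mm and 7.16 degrees, less where a joint would pass 70% of its speed; a pose out of reach is approached as far as the arm can. A call with a gripper value outside its range is refused whole. The fingers move at their own pace and stop on an object; "grip_force" is the grip in N (left out, the last holds). Time passes only in rows, so rows that repeat a pose let the fingers close. It gives the time, the measured TCP pose, the force and the opening at its end, in the units of the state.
- bot.sense(): the state, without advancing time (a new reading comes with each control period).
- bot.get_image(name): name is "scene" or "top" or "wrist"; returns the picture (420x560x3 uint8, red, green, blue); there is no depth.
- bot.camera_info(name): a dict with "intrinsics" (3x3 intrinsics, pixels), "dist_coeffs" ([k1, k2, p1, p2, k3] as OpenCV has them; the pictures are not rectified), "cam_to_world" (4x4, takes a point from camera to world coordinates). Camera axes: x right, y down, z forward; pixel columns grow to the right and rows downward; lengths in m; the calibration is good to about 2 mm. A picture is of the moment at which its call begins: read the wrist's pose just before it. camera_info takes no time and is no camera call; for the wrist camera it gives the pose at the moment of the call.
- bot.close_job(): hands the job in, once; it reports no verdict.
Trained networks look in the newest picture that a camera, given by its name, has taken for a name from the list of things; names that differ only in an ending like _2 or _b are one class to them, and where a whole thing is asked for, a point or a joint stands for the part that bears it (a point fixed in the world has none). Each returns a list of dicts, best first, with "score" (0 to 1); they miss things now and then, are a little off and sometimes report something else, mostly with a low value. They report only what shows in the picture. A call takes as long as a camera call. They do not tell look-alikes from the thing itself.
- bot.recognise(camera, label): "rect" ([left, top, right, bottom] in pixels, round what is visible of it).
- bot.outline_of(camera, label): "region" (420x560 bool, what is visible of it) and "rect" ([left, top, right, bottom] in pixels, round what is visible of it).
The state is a dict: "clock": time; "joint_positions": joint angles; "joint_vel": joint speeds; "joint_efforts": joint torques, N m; "ee_pos": TCP position; "tcp_rot": TCP orientation; "ft_force": force on the tool from outside, world axes, zero at the start; "wrist_torque": the same for the moment, N m; "width": finger opening in m.
Only numpy, scipy, OpenCV 4.12 (cv2) and the standard library are available. Lean on these libraries where they do the work, as an engineer would, in place of code of your own. Each camera call takes 0.05 s, during which the arm holds its last target.

TASK

Press the knock-out lever right down to raise the moulded spray guard out of its mould. Without picking it up (its walls are still soft), slide it across onto the drilling bed, flip the stop down, and bring the guard snug into the corner, long side against the fence and end against the lowered stop. Then flip the stop back up out of the drill's way, leaving the guard where it was gauged, and do not disturb the other things on the bench.

Things in the scene. Friction and masses are not known exactly. Their poses are not given: they have to be found in the camera images.
- station: Forming station on a 165 x 415 mm steel base: aluminium lower mould (-y half, x -60 to 72, y -175 to -15 mm) and steel drilling bed (+y half, same x, y -14 to 215), their tops one flush face 94 mm above the bench. Origin on the bench; x to the rear, y from mould to bed (the way the guard is slid), z up. Fence bar on the bed's rear: front face at x 46, y 6 to 215, 38 mm high, 20 thick.
- cavity (a point): Centre of the mould cavity's mouth, on the mould face. Cavity 75 mm (station x) by 113 mm (y), 32 mm deep; its floor is the steel knock-out pad. Two steel guide pillars, 18 mm diameter and 50 mm high, stand on the mould face 58 mm to +x of this point, 66 mm to either side in y.
- guard_centre (a point): Centre, half-way up, of the loose spray guard: translucent blue plastic pan, open side up, 72 mm (its x) by 110 mm (its y) by 30 mm high, 0.12 kg, walls and floor 3 mm: hollow inside 66 x 104 mm, 27 mm deep (a low dimple in mid-floor is only looks). It starts sunk in the cavity, 1.5 mm clear all round, rim 2 mm below the mould face, axes as the station's.
- knockout (a joint): Knock-out lever, rad: 0 = up, arm 45 deg above level, guard down in the cavity; 0.87 = right down, arm 5 deg below level. The pad rises 39 mm per rad; right down, it fills the cavity's mouth and holds the guard's underside 2 mm above the mould face. Stiff: needs about 5 N on the grip and stays where it is left.
- lever_grip (a point): Middle of the lever's round black grip, 24 mm diameter, 48 mm long along the station's x, in front of the mould. It moves on a 110 mm arc about lever_shaft: with the lever up it is 78 mm to +y of and 78 mm above the shaft axis; right down, 110 mm to +y and 9 mm below it.
- lever_shaft (a point): Point on the axis of the lever's shaft (along the station's x), level in x with the middle of the grip; 36 mm above the bench.
- gauge_corner (a point): Where fence face, bed surface and the lowered stop's gauge plane meet; axes as the station's. Guard in place: its centre is 36 mm to -x, 55 mm to -y, 15 mm above this. Fixed to the stop's mounting, which is clamped at another place along the fence each time, straddles the fence over y -10 to 30 mm, reaches 65 mm above the bed and below 38 mm does not stand in front of the fence.
- flip_stop (a joint): Flip stop, rad: 0 = down, arm level, reaching forward over the bed; 1.57 = straight up; 1.9 = up, leaning back over the fence (start). Axis along the station's y. Lightly damped: it falls by its own weight, below about 1.65 forward and down to 0, above that back to 1.9, and rests there.
- stop_hinge (a point): Middle of the stop arm on its hinge axis: 12 mm to +x, 8 mm to +y and 54 mm above gauge_corner.
- stop_lug (a point): Centre of the lifting lug at the arm's end: 12 mm wide along the hinge axis, 26 mm along the arm, 22 mm high. Stop down: 106 mm to -x of and 8 mm above the hinge; it turns with the arm. The steel arm is 12 to 16 mm wide, 8 to 10 mm thick; its 24 x 16 mm nose, 36 to 60 mm from the hinge, hangs to 6 mm above the bed when down; the nose's -y side is the gauge face.
- nozzle_holder: Bystander: red aluminium nozzle holder standing upright, 48 mm diameter, 120 mm high; origin at the centre of its foot.
- coupler: Bystander: silver quick-coupler standing upright, 44 mm diameter, 80 mm high; origin at the centre of its foot.
- cal_block: Bystander: steel calibration block, 50 x 75 x 35 mm high; origin at the centre of its underside.
- injector: Bystander: black electronic injector lying on the bench, 163 mm long along its x, 30 mm diameter with a 26 mm plug box on top, 41 mm high; origin below its middle.
- upper_mould: Fixed: upper mould half lying core up on the bench, 132 x 150 mm, 52 mm high, beyond the mould's -y side; origin at the centre of its underside.
There are look-alikes about, which are no part of the job. Of the things like the part that bears guard_centre, leave any that is red or turquoise; of the rest the smaller one is meant.

How it is judged:
By the outcome, as a careful person would: the job done as asked, in the order asked, and still so for the second after the job is handed in, with the robot touching nothing.
It also fails if it takes over 67 s, if anything falls off the work surface, if the arm or the gripper's body presses on something with over 40 N, if the wrist force passes 120 N, or if a joint passes its speed limit or range.

## Working session

There is one attempt and no reset: what is moved stays moved. The work goes in short steps, Python scripts to look and compute and a tool call to move; the robot and the scene stay as the last step left them, time stands still between calls to the robot, and variables do not carry over. Pictures are saved under pics/ and viewed, and the job is handed in when it is done.

Besides the shell and the picture viewer there is one more tool, called after "Emit:" as name([rows], argument=value, ...), one row to a line, values as JSON. step_arm: Moves the arm, as the interface text tells. Its arguments: {"type":"object","properties":{"commands":{"type":"array","items":{"type":"object","properties":{"linear":{"type":"array","items":{"type":"number"}},"dr":{"type":"array","items":{"type":"number"}},"fingers":{"type":"number"}}}},"grip_force":{"type":"number"}},"required":["commands"]}

```bash
ls; mkdir -p pics; python3 - <<'E'
from cell import bot
import cv2
s=bot.sense(); print(s)
for n in ("scene","top","wrist"):
    im=bot.get_image(n); cv2.imwrite(f"pics/{n}0.png",im[:,:,::-1])
    ci=bot.camera_info(n); print(n,ci)
print(bot.sense()["clock"])
E
```

```text
pics
{'clock': 0.0, 'joint_positions': array([-1.24019996e+00,  3.26916739e-01, -1.93608236e-01,  1.05197278e+00,
        2.77399962e-05,  1.43660114e+00]), 'joint_vel': array([ 0.00114229, -0.00036001, -0.0009911 , -0.00105417, -0.00024902,
        0.0003646 ]), 'joint_efforts': array([-4.48777628e-04, -4.43401051e+01,  2.62438112e+01,  1.54251955e-02,
        1.56757500e-05,  1.09910417e-06]), 'ee_pos': array([ 0.24636007, -0.49108893,  0.23050736]), 'tcp_rot': array([-0.1629026 ,  0.68869729, -0.68749807,  0.16280416]), 'ft_force': array([-0.21549772, -0.40238516,  0.10684895]), 'wrist_torque': array([ 0.02145838, -0.00593851, -0.00215066]), 'width': 0.08506598919442021}
scene {'intrinsics': array([[445.12987767,   0.        , 286.28762606],
       [  0.        , 445.12987767, 204.77996283],
       [  0.        ,   0.        ,   1.        ]]), 'dist_coeffs': array([-0.11336271,  0.        ,  0.        ,  0.        ,  0.        ]), 'cam_to_world': array([[ 0.01591796,  0.5875869 , -0.80900448,  1.35853341],
       [ 0.99976838, -0.0210744 ,  0.00436491, -0.11983243],
       [-0.014
[... 562 characters left out ...]
5064193],
       [ 0.        ,  0.        ,  0.        ,  1.        ]])}
wrist {'intrinsics': array([[372.62701405,   0.        , 276.26091888],
       [  0.        , 372.62701405, 209.72113294],
       [  0.        ,   0.        ,   1.        ]]), 'dist_coeffs': array([-0.08297156,  0.        ,  0.        ,  0.        ,  0.        ]), 'cam_to_world': array([[ 4.48128667e-01, -8.58586850e-01, -2.49016703e-01,
         3.08604803e-01],
       [-8.93968820e-01, -4.30600472e-01, -1.24108752e-01,
        -4.59777950e-01],
       [-6.68567485e-04,  2.78229858e-01, -9.60514289e-01,
         3.74381389e-01],
       [ 0.00000000e+00,  0.00000000e+00,  0.00000000e+00,
         1.00000000e+00]])}
0.15
```

View pics/scene0.png

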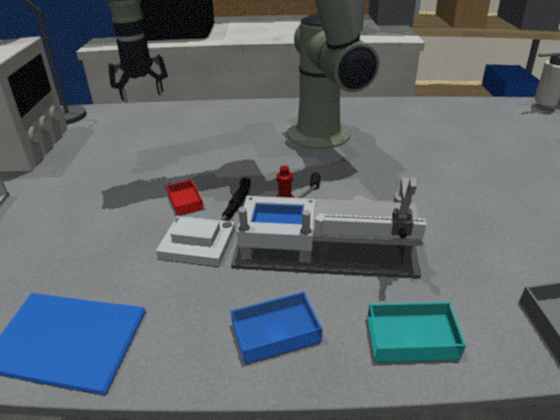

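View pics/top0.png

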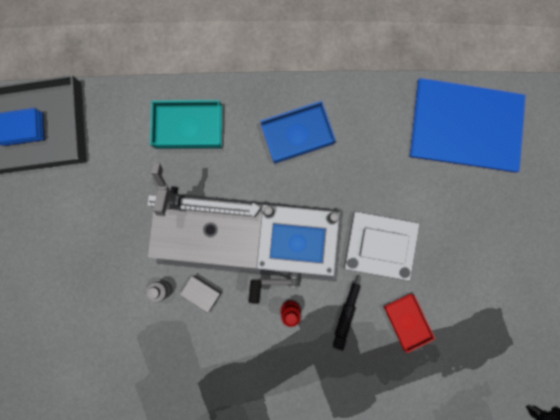

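View pics/wrist0.png

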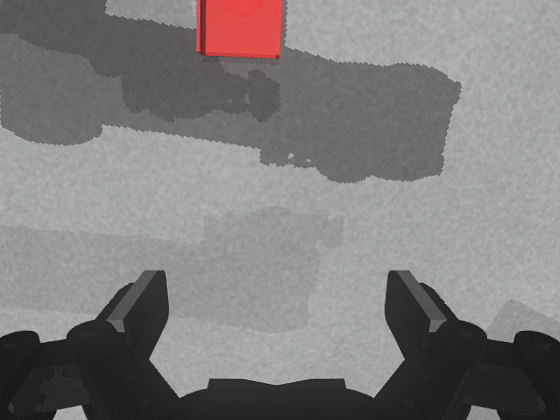

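The top view shows blue pans at (298,243), in the mould cavity, and at (297,132), loose and larger. There is also a turquoise pan at (187,124) and a red one at (409,321). The one in the cavity fits because it is the smaller blue one and is sunk in the mould. The station runs x 150–340, with the lever grip at (255,290), the stop near (160,195) and the bystanders in front. I'll confirm this in enlarged crops.

```bash
python3 - <<'E'
import cv2
im=cv2.imread("pics/top0.png")
c=im[150:340,135:350]; cv2.imwrite("pics/top_crop.png",cv2.resize(c,None,fx=3.1,fy=3.1,interpolation=cv2.INTER_CUBIC))
im=cv2.imread("pics/scene0.png")
c=im[160:285,150:440]; cv2.imwrite("pics/scene_crop.png",cv2.resize(c,None,fx=2.75,fy=2.75,interpolation=cv2.INTER_CUBIC))
E
```

```text
(no output)
```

View pics/top_crop.png

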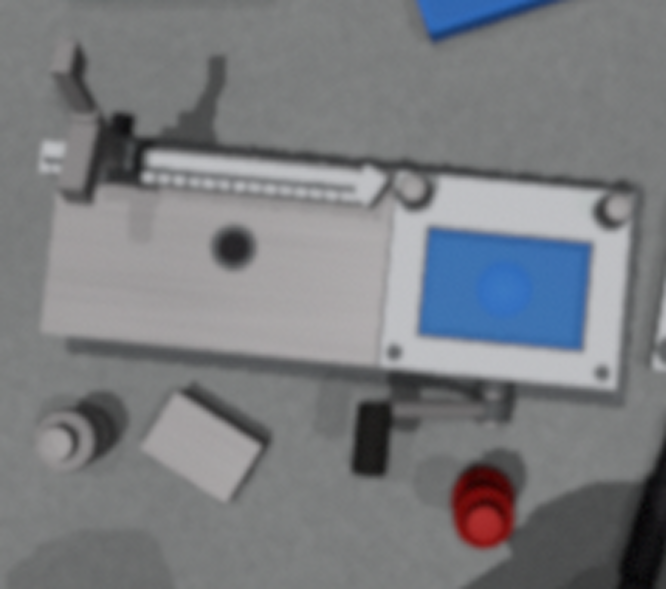

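View pics/scene_crop.png

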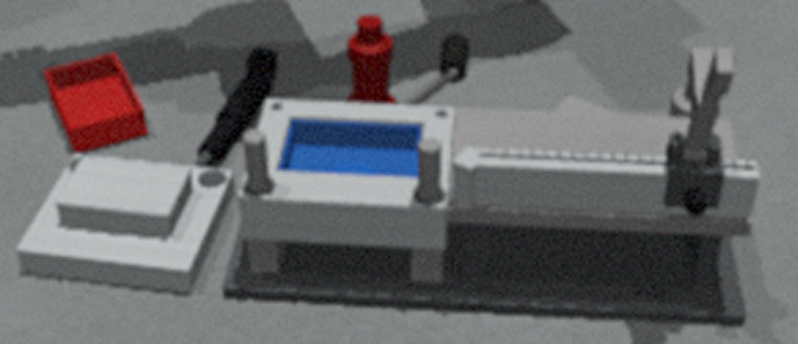

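```bash
cat > h.py <<'E'
import numpy as np, cv2
from scipy.optimize import least_squares
from scipy.spatial.transform import Rotation as R
def proj(ci,P):
    T=np.linalg.inv(ci["cam_to_world"]); rv,_=cv2.Rodrigues(T[:3,:3])
    p,_=cv2.projectPoints(np.asarray(P,float).reshape(-1,1,3),rv,T[:3,3],ci["intrinsics"],ci["dist_coeffs"]); return p[:,0]
def ray_z(ci,uv,z):
    uv=np.asarray(uv,float).reshape(-1,1,2)
    n=cv2.undistortPoints(uv,ci["intrinsics"],ci["dist_coeffs"])[:,0]
    d=np.c_[n,np.ones(len(n))]@ci["cam_to_world"][:3,:3].T; o=ci["cam_to_world"][:3,3]
    return o+d*((z-o[2])/d[:,2])[:,None]
def S2W(p,P):  # p = x,y,yaw ; P in mm station
    c,s=np.cos(p[2]),np.sin(p[2]); P=np.asarray(P,float).reshape(-1,3)/1000
    return np.c_[p[0]+c*P[:,0]-s*P[:,1],p[1]+s*P[:,0]+c*P[:,1],P[:,2]]
E
python3 - <<'E'
from h import *
from cell import bot
ct,cs=bot.camera_info("top"),bot.camera_info("scene")
t=lambda a:np.array(a)/3.1+[135,150]-0.0
s=lambda a:np.array(a)/2.75+[150,160]
Pt=[[-60,-175,94],[-60,215,94],[-60,-15,94],[72,-175,94],[46,6,132],[-37.5,-151.5,94],[37.5,-151.5,94],[-37.5,-38.5,94],[37.5,-38.5,94]]
Ut=t([[617,389],[39,332],[380,365],[636,187],[380,208],[583,350],[592,242],[418,335],[428,228]])
Ps=[[72,-175,94],[72,-15,94],[-60,-175,94],[-60,-15,94]]
Us=s([[238,200],[450,204],[262,100],[455,108]])
def f(p): return np.r_[(proj(ct,S2W(p[:3],Pt))-Ut).ravel(),(proj(cs,S2W(p[:3],Ps))-Us).ravel()]
r=least_squares(f,[0.5,-0.1,0.],loss='soft_l1'); print(r.x,np.degrees(r.x[2])); print(r.fun.reshape(-1,2).round(1))
for l in ("nozzle_holder","coupler","cal_block","injector","upper_mould","lever_grip","stop_lug"):
  print(l,[(d["score"].__round__(2),np.round(d["rect"])) for d in bot.recognise("top",l)][:3])
E
```

```text
[ 0.57686493 -0.04351422 -0.10430413] -5.976186505932285
[[-0.4 -0.4]
 [ 0.2  0.7]
 [-0.6  0.4]
 [-1.2  1.7]
 [-7.4 -2. ]
 [ 0.3  0.3]
 [ 0.5 -0.7]
 [-0.6  0.3]
 [-0.5 -1.1]
 [-1.4 -1. ]
 [-2.8  1.1]
 [-0.  -0.3]
 [-2.1 -0.5]]
nozzle_holder []
coupler [(0.89, array([148., 281., 174., 301.]))]
cal_block [(0.97, array([180., 275., 223., 316.])), (0.49, array([267., 225., 327., 262.])), (0.23, array([152., 194., 345., 306.]))]
injector [(0.78, array([333., 277., 360., 351.])), (0.49, array([182., 276., 222., 313.]))]
upper_mould [(0.57, array([345., 211., 419., 283.]))]
lever_grip [(0.88, array([250., 275., 300., 307.]))]
stop_lug [(0.73, array([148., 163., 171., 219.])), (0.47, array([345., 212., 419., 282.]))]
```

```bash
python3 - <<'E'
from h import *
from cell import bot
p=[0.57686,-0.04351,-0.1043]
ct,cs=bot.camera_info("top"),bot.camera_info("scene")
t=lambda a:np.array(a)/3.1+[135,150]
s=lambda a:np.array(a)/2.75+[150,160]
def W2S(P): 
    c,s_=np.cos(p[2]),np.sin(p[2]); d=P-np.array([p[0],p[1],0]); return np.c_[c*d[:,0]+s_*d[:,1],-s_*d[:,0]+c*d[:,1],d[:,2]]*1000
def tri(ut,us):
    f=lambda X:np.r_[(proj(ct,X)-ut).ravel(),(proj(cs,X)-us).ravel()]
    r=least_squares(f,[.55,-.1,.1]); return r.x,np.abs(r.fun).max()
print("grip top-z114",W2S(ray_z(ct,t([[372,438]]),.114)))
for n,a,b in (("grip",(372,438),(456,56)),("lugtop(rough)",(68,44),(712,55)),("mount front",(125,160),(694,172))):
    x,e=tri(t([a]),s([b])); print(n,W2S(x[None]),x,e)
for n,a,z in (("nozzle top",(484,522),.12),("coupler top",(60,440),.08),("block top",(205,445),.035)):
    w=ray_z(ct,t([a]),z); print(n,w,W2S(w))
M=R.from_quat(bot.sense()["tcp_rot"]).as_matrix(); print(M.round(3))
print("corners etc", S2W(p,[[0,-95,94],[-100,-75,114]]))
E
```

```text
grip top-z114 [[-105.77547048  -16.66288587  114.        ]]
grip [[-105.80951364  -14.49091769  115.06428229]] [ 0.47011682 -0.04690624  0.11506428] 1.3050160889869744
lugtop(rough) [[109.49292747 159.32996831 263.096723  ]] [0.70234591 0.1035547  0.26309672] 0.7400543822290047
mount front [[ 60.03119844 165.77234828 126.61656173]] [0.65382369 0.11511158 0.12661656] 2.6361907122375783
nozzle top [[ 0.41546766 -0.12139103  0.12      ]] [[-152.40701535  -94.26052172  120.        ]]
coupler top [[0.46684716 0.1672363  0.08      ]] [[-131.35600392  198.14748708   80.        ]]
block top [[0.45758762 0.07682538 0.035     ]] [[-131.15244892  107.26387158   35.        ]]
[[-0.894 -0.     0.448]
 [-0.448  0.    -0.894]
 [-0.    -1.    -0.   ]]
corners etc [[ 0.56696946 -0.13799374  0.094     ]
 [ 0.46959511 -0.10769133  0.114     ]]
```

Emit:
step_arm([
  {"linear": [1.2, 2.4, 1.5], "dr": [0, 0, 7], "fingers": 255},
  {"linear": [2.0, 4.0, 2.2], "dr": [0, 0, 14], "fingers": 255},
  {"linear": [7.47, 14.8, 2.2], "dr": [0, 0, 57.4], "fingers": 255},
  {"linear": [7.47, 14.8, 2.2], "dr": [0, 0, 57.4], "fingers": 255},
  {"linear": [7.47, 14.8, 2.2], "dr": [0, 0, 57.4], "fingers": 255},
  {"linear": [7.47, 14.8, 2.2], "dr": [0, 0, 57.4], "fingers": 255},
  {"linear": [7.47, 14.8, 2.2], "dr": [0, 0, 57.4], "fingers": 255},
  {"linear": [7.47, 14.8, 2.2], "dr": [0, 0, 57.4], "fingers": 255},
  {"linear": [7.47, 14.8, 2.2], "dr": [0, 0, 57.4], "fingers": 255},
  {"linear": [7.47, 14.8, 2.2], "dr": [0, 0, 57.4], "fingers": 255},
  {"linear": [7.47, 14.8, 2.2], "dr": [0, 0, 57.4], "fingers": 255},
  {"linear": [7.47, 14.8, 2.2], "dr": [0, 0, 57.4], "fingers": 255},
  {"linear": [7.47, 14.8, 2.2], "dr": [0, 0, 57.4], "fingers": 255},
  {"linear": [7.47, 14.8, 2.2], "dr": [0, 0, 57.4], "fingers": 255},
  {"linear": [7.47, 14.8, 2.2], "dr": [0, 0, 57.4], "fingers": 255},
])

```text
clock: 1.75
ee_pos: [0.4704, -0.0477, 0.2971]
tcp_rot: [0.474, -0.525, 0.525, -0.473]
ft_force: [0.1, -0.1, 0.3]
width: 0.0004
```

```bash
python3 - <<'E'
from h import *
from cell import bot
p=[0.57686,-0.04351,-0.1043]
s=bot.sense(); print(s["clock"],s["joint_positions"].round(2),s["ee_pos"].round(4),s["width"]); print(R.from_quat(s["tcp_rot"]).as_matrix().round(3))
ci=bot.camera_info("wrist"); im=bot.get_image("wrist")[:,:,::-1].copy()
cv2.imwrite("pics/w1.png",im)
np.save("w1.npy",ci["cam_to_world"])
for P in ([-60,-175,94],[-60,-15,94],[-60,215,94],[72,215,94],[46,6,132],[46,215,132],[-37.5,-38.5,94],[37.5,-38.5,94]):
    u=proj(ci,S2W(p,[P]))[0]; print(P,u.round(0)); 
    if abs(u).max()<2000: cv2.circle(im,tuple(int(v) for v in u),3,(0,0,255),1)
cv2.imwrite("pics/w1o.png",im)
E
```

```text
1.75 [-0.26  0.14 -0.26  1.17 -0.    1.42] [ 0.4704 -0.0477  0.2971] 0.00037765184159341584
[[-0.103 -0.001  0.995]
 [-0.995 -0.001 -0.103]
 [ 0.001 -1.    -0.001]]
[-60, -175, 94] [319. 325.]
[-60, -15, 94] [325. 179.]
[-60, 215, 94] [333. -93.]
[72, 215, 94] [486. -83.]
[46, 6, 132] [456. 164.]
[46, 215, 132] [ 479. -107.]
[-37.5, -38.5, 94] [348. 203.]
[37.5, -38.5, 94] [424. 203.]
```

View pics/w1o.png

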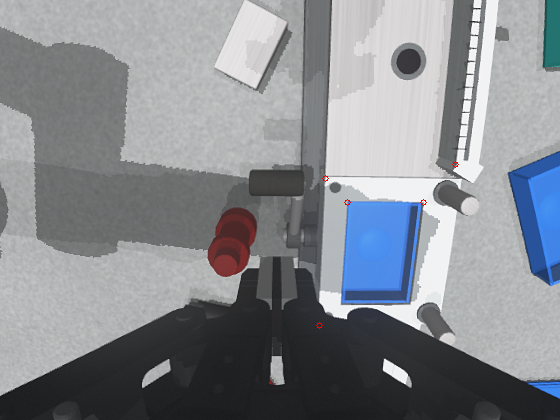

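```bash
cat >> h.py <<'E'
p0=[0.57686,-0.04351,-0.1043]
def W2S(P,p=p0): 
    P=np.asarray(P,float).reshape(-1,3)
    c,s_=np.cos(p[2]),np.sin(p[2]); d=P-np.array([p[0],p[1],0]); return np.c_[c*d[:,0]+s_*d[:,1],-s_*d[:,0]+c*d[:,1],d[:,2]]*1000
E
python3 - <<'E'
from h import *
from cell import bot
ci=bot.camera_info("wrist")
w=ray_z(ci,[[276,183],[249,183],[303,183]],.114); print(w,W2S(w))
print("cavity corners",W2S(ray_z(ci,[[348,203],[424,203],[342,303],[412,306]],.094)).round(1))
print("nozzle top",W2S(ray_z(ci,[[228,258]],.12)))
print("block corner nearest",W2S(ray_z(ci,[[260,93],[215,68],[288,27]],.035)))
c=np.array([-106,-15+0,0])
print("tool st",W2S(bot.sense()["ee_pos"]))
E
```

```text
[[ 0.46884561 -0.04783414  0.114     ]
 [ 0.44480788 -0.04529716  0.114     ]
 [ 0.49288204 -0.05034954  0.114     ]] [[-106.97721292  -15.54612485  114.        ]
 [-131.14844837  -15.52552256  114.        ]
 [ -82.80952218  -15.54540169  114.        ]]
cavity corners [[ -37.4  -39.5   94. ]
 [  37.5  -39.5   94. ]
 [ -37.6 -148.7   94. ]
 [  38.  -153.3   94. ]]
nozzle top [[-151.86566549  -85.65809698  120.        ]]
block corner nearest [[-123.79333116   63.89162684   35.        ]
 [-170.13626988   89.31626347   35.        ]
 [ -94.85951264  128.91807041   35.        ]]
tool st [[-105.65047086  -15.97513829  297.04684075]]
```

Emit:
step_arm([
  {"linear": [0, 0, -1.2], "fingers": 255},
  {"linear": [0, 0, -2.5], "fingers": 255},
  {"linear": [0, 0, -3.8], "fingers": 255},
  {"linear": [0, 0, -5.0], "fingers": 255},
  {"linear": [0, 0, -5.5], "fingers": 255},
  {"linear": [0, 0, -5.73], "fingers": 255},
  {"linear": [0.03, 0.29, -6.04], "fingers": 255},
  {"linear": [0.06, 0.57, -6.47], "fingers": 255},
  {"linear": [0.08, 0.8, -6.93], "fingers": 255},
  {"linear": [0.1, 0.935, -7.35], "fingers": 255},
  {"linear": [0.107, 1.02, -7.79], "fingers": 255},
  {"linear": [0.11, 1.06, -8.17], "fingers": 255},
  {"linear": [0.11, 1.06, -8.49], "fingers": 255},
  {"linear": [0.11, 1.06, -8.62], "fingers": 255},
  {"linear": [0.11, 1.06, -8.66], "fingers": 255},
  {"linear": [0.11, 1.06, -8.69], "fingers": 255},
  {"linear": [0.11, 1.06, -8.69], "fingers": 255},
])

```text
invalid input
```

```bash
python3 - <<'E'
from h import *
from cell import bot
s=bot.sense(); print(s["ft_force"],W2S(s["ee_pos"]))
im=bot.get_image("wrist")[:,:,::-1].copy()
im2=bot.get_image("scene")[:,:,::-1][150:290,140:440]
cv2.imwrite("pics/w2.png",np.vstack([cv2.resize(im,(400,300)),cv2.resize(im2,(400,187))]))
E
```

```text
[ 0.28200179  0.35489648 -0.27317337] [[-105.65047086  -15.97513829  297.04684075]]
```

View pics/w2.png

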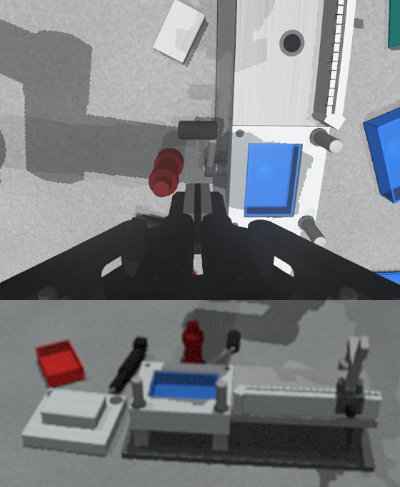

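The call was refused, probably because `dr` was missing, and nothing moved. I'll resend it with `dr`.

Emit:
step_arm([
  {"linear": [0, 0, -1.2], "dr": [0, 0, 0], "fingers": 255},
  {"linear": [0, 0, -2.5], "dr": [0, 0, 0], "fingers": 255},
  {"linear": [0, 0, -3.8], "dr": [0, 0, 0], "fingers": 255},
  {"linear": [0, 0, -5.0], "dr": [0, 0, 0], "fingers": 255},
  {"linear": [0, 0, -5.5], "dr": [0, 0, 0], "fingers": 255},
  {"linear": [0, 0, -5.73], "dr": [0, 0, 0], "fingers": 255},
  {"linear": [0.03, 0.29, -6.04], "dr": [0, 0, 0], "fingers": 255},
  {"linear": [0.06, 0.57, -6.47], "dr": [0, 0, 0], "fingers": 255},
  {"linear": [0.08, 0.8, -6.93], "dr": [0, 0, 0], "fingers": 255},
  {"linear": [0.1, 0.935, -7.35], "dr": [0, 0, 0], "fingers": 255},
  {"linear": [0.107, 1.02, -7.79], "dr": [0, 0, 0], "fingers": 255},
  {"linear": [0.11, 1.06, -8.17], "dr": [0, 0, 0], "fingers": 255},
  {"linear": [0.11, 1.06, -8.49], "dr": [0, 0, 0], "fingers": 255},
  {"linear": [0.11, 1.06, -8.62], "dr": [0, 0, 0], "fingers": 255},
  {"linear": [0.11, 1.06, -8.66], "dr": [0, 0, 0], "fingers": 255},
  {"linear": [0.11, 1.06, -8.69], "dr": [0, 0, 0], "fingers": 255},
  {"linear": [0.11, 1.06, -8.69], "dr": [0, 0, 0], "fingers": 255},
])

```text
clock: 3.32
ee_pos: [0.4739, -0.0174, 0.0384]
tcp_rot: [-0.472, 0.526, -0.526, 0.473]
ft_force: [-3.7, 5.5, 15.4]
width: 0.0003
```

```bash
python3 - <<'E'
from h import *
from cell import bot
s=bot.sense(); print(s["clock"],s["ft_force"],W2S(s["ee_pos"]))
im=bot.get_image("wrist")[:,:,::-1].copy()
im2=bot.get_image("scene")[:,:,::-1][150:290,140:440]
cv2.imwrite("pics/w3.png",np.vstack([cv2.resize(im,(400,300)),cv2.resize(im2,(400,187))]))
E
```

```text
3.3167 [-3.7451051   5.54116997 15.4286361 ] [[-105.11946433   15.2731216    38.35078193]]
```

View pics/w3.png

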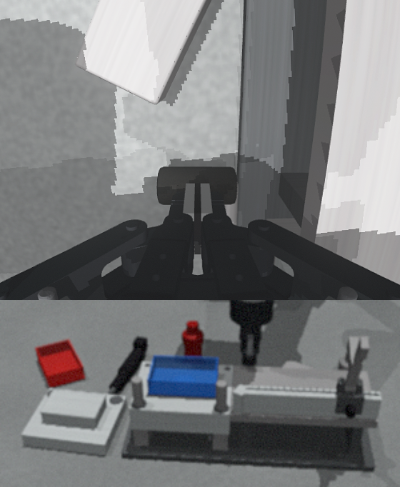

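Emit:
step_arm([
  {"linear": [0, 0, 1.2], "dr": [0, 0, 0], "fingers": 255},
  {"linear": [0, 0, 2.5], "dr": [0, 0, 0], "fingers": 255},
  {"linear": [0, 0, 3.8], "dr": [0, 0, 0], "fingers": 200},
  {"linear": [0.4, -1.0, 4.6], "dr": [0, 0, 0], "fingers": 165},
  {"linear": [2.83, -6.56, 4.8], "dr": [0, 0, 0], "fingers": 165},
  {"linear": [2.83, -6.56, 4.8], "dr": [0, 0, 0], "fingers": 165},
  {"linear": [2.83, -6.56, 4.8], "dr": [0, 0, 0], "fingers": 165},
  {"linear": [2.83, -6.56, 4.8], "dr": [0, 0, 0], "fingers": 165},
  {"linear": [2.83, -6.56, 4.8], "dr": [0, 0, 0], "fingers": 165},
  {"linear": [2.83, -6.56, 4.8], "dr": [0, 0, 0], "fingers": 165},
  {"linear": [2.83, -6.56, 4.8], "dr": [0, 0, 0], "fingers": 165},
  {"linear": [2.83, -6.56, 4.8], "dr": [0, 0, 0], "fingers": 165},
])

```text
clock: 4.42
ee_pos: [0.5577, -0.2141, 0.1823]
tcp_rot: [-0.472, 0.527, -0.526, 0.473]
ft_force: [0.5, 0.4, -0.3]
width: 0.0306
```

```bash
python3 - <<'E'
from h import *
from cell import bot
s=bot.sense(); print(s["clock"],s["ft_force"],W2S(s["ee_pos"]),s["width"],s["joint_positions"].round(2))
ci=bot.camera_info("wrist")
im=bot.get_image("wrist")[:,:,::-1].copy()
for P in ([-36,-150,126],[36,-150,126],[36,-40,126],[-36,-40,126]):
    u=proj(ci,S2W(p0,[P]))[0]; cv2.circle(im,tuple(int(v) for v in u),3,(0,0,255),1)
cv2.imwrite("pics/w4.png",im)
cv2.imwrite("pics/t4.png",cv2.resize(bot.get_image("top")[150:340,135:350,::-1],None,fx=3.1,fy=3.1,interpolation=cv2.INTER_CUBIC))
E
```

```text
4.4167 [ 0.52709948  0.35636441 -0.33211333] [[  -1.28617353 -171.69748324  182.29838544]] 0.030580630456008555 [-0.49  0.45 -0.14  0.99  0.    1.19]
```

View pics/w4.png

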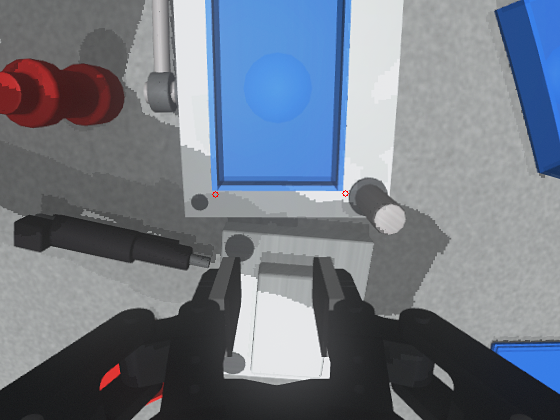

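View pics/t4.png

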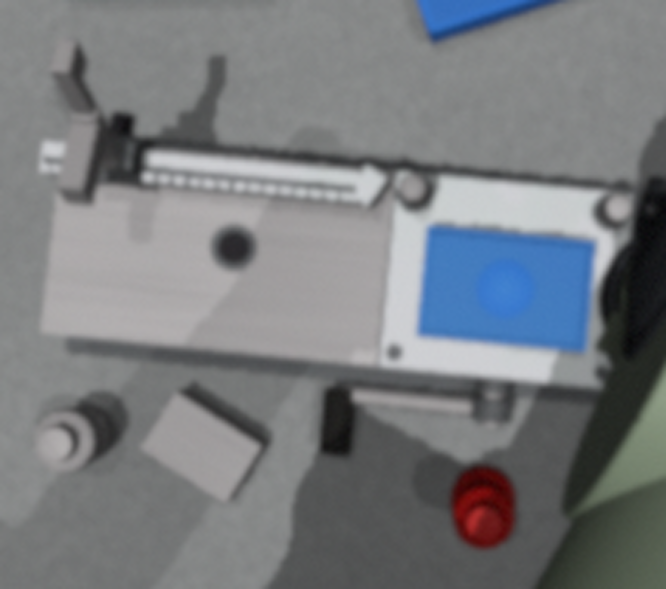

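```bash
python3 - <<'E'
from h import *
from cell import bot
ct=bot.camera_info("top")
t=lambda a:np.array(a,float)/3.1+[135,150]
for uv in ((95,198),(62,195),(104,115)):
  for z in (.19,.21,.23): print(uv,z,W2S(ray_z(ct,t([uv]),z)).round(1))
E
```

```text
(95, 198) 0.19 [[ 30.2 158.2 190. ]]
(95, 198) 0.21 [[ 29.2 152.2 210. ]]
(95, 198) 0.23 [[ 28.2 146.1 230. ]]
(62, 195) 0.19 [[ 30.2 178.5 190. ]]
(62, 195) 0.21 [[ 29.2 171.9 210. ]]
(62, 195) 0.23 [[ 28.2 165.3 230. ]]
(104, 115) 0.19 [[ 80.8 158.3 190. ]]
(104, 115) 0.21 [[ 78.4 152.3 210. ]]
(104, 115) 0.23 [[ 76.1 146.2 230. ]]
```

Emit:
step_arm([
  {"linear": [0.04, 0, -1.2], "dr": [0, 0, 0], "fingers": 165},
  {"linear": [0.04, 0, -2.2], "dr": [0, 0, 0], "fingers": 165},
  {"linear": [0.04, 0, -2.8], "dr": [0, 0, 0], "fingers": 165},
  {"linear": [0.04, 0, -2.8], "dr": [0, 0, 0], "fingers": 165},
  {"linear": [0.055, 0.13, -2.8], "dr": [0, 0, 0], "fingers": 165},
  {"linear": [0.07, 0.265, -2.8], "dr": [0, 0, 0], "fingers": 165},
  {"linear": [0.08, 0.4, -2.8], "dr": [0, 0, 0], "fingers": 165},
  {"linear": [0.095, 0.53, -2.8], "dr": [0, 0, 0], "fingers": 165},
  {"linear": [0.115, 0.73, -2.8], "dr": [0, 0, 0], "fingers": 165},
  {"linear": [0.145, 0.995, -2.8], "dr": [0, 0, 0], "fingers": 165},
  {"linear": [0.18, 1.33, -2.8], "dr": [0, 0, 0], "fingers": 165},
  {"linear": [0.21, 1.66, -2.8], "dr": [0, 0, 0], "fingers": 165},
  {"linear": [0.25, 1.92, -2.8], "dr": [0, 0, 0], "fingers": 165},
  {"linear": [0.26, 2.05, -2.8], "dr": [0, 0, 0], "fingers": 165},
  {"linear": [0.26, 2.05, -2.8], "dr": [0, 0, 0], "fingers": 165},
])

```text
clock: 5.77
ee_pos: [0.5657, -0.1501, 0.0983]
tcp_rot: [-0.472, 0.526, -0.525, 0.474]
ft_force: [0.9, 0.9, -0.2]
width: 0.0305
```

```bash
python3 - <<'E'
from h import *
from cell import bot
s=bot.sense(); print(s["clock"],s["ft_force"],W2S(s["ee_pos"]),s["width"])
im=bot.get_image("wrist")[:,:,::-1].copy()
im2=bot.get_image("scene")[:,:,::-1][150:290,140:440]
cv2.imwrite("pics/w5.png",np.vstack([cv2.resize(im,(400,300)),cv2.resize(im2,(400,187))]))
E
```

```text
5.7667 [ 0.86072941  0.90784245 -0.2047423 ] [[-2.40872537e-04 -1.07147212e+02  9.82965372e+01]] 0.030529471098892147
```

View pics/w5.png

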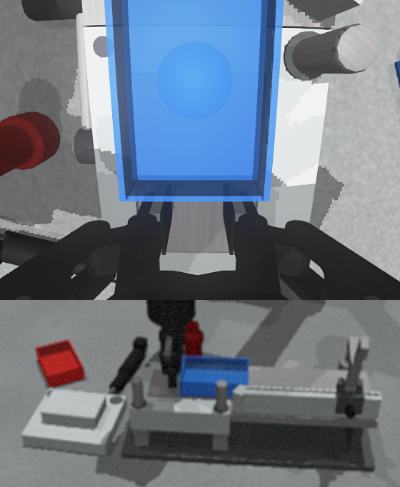

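Emit:
step_arm([
  {"linear": [0.01, 0.13, 0], "dr": [0, 0, 0], "fingers": 165},
  {"linear": [0.04, 0.4, 0], "dr": [0, 0, 0], "fingers": 165},
  {"linear": [0.07, 0.73, 0], "dr": [0, 0, 0], "fingers": 165},
  {"linear": [0.11, 1.06, 0], "dr": [0, 0, 0], "fingers": 165},
  {"linear": [0.145, 1.39, 0], "dr": [0, 0, 0], "fingers": 165},
  {"linear": [0.18, 1.72, 0], "dr": [0, 0, 0], "fingers": 165},
  {"linear": [0.215, 2.05, 0], "dr": [0, 0, 0], "fingers": 165},
  {"linear": [0.25, 2.38, 0], "dr": [0, 0, 0], "fingers": 165},
  {"linear": [0.285, 2.71, 0], "dr": [0, 0, 0], "fingers": 165},
  {"linear": [0.32, 3.04, 0], "dr": [0, 0, 0], "fingers": 165},
  {"linear": [0.35, 3.34, 0], "dr": [0, 0, 0], "fingers": 165},
  {"linear": [0.375, 3.55, 0], "dr": [0, 0, 0], "fingers": 165},
  {"linear": [0.385, 3.65, 0], "dr": [0, 0, 0], "fingers": 165},
  {"linear": [0.385, 3.68, 0], "dr": [0, 0, 0], "fingers": 165},
  {"linear": [0.385, 3.68, 0], "dr": [0, 0, 0], "fingers": 165},
])

```text
clock: 7.12
ee_pos: [0.5773, -0.0406, 0.0982]
tcp_rot: [-0.472, 0.527, -0.525, 0.473]
ft_force: [-0.0, 0.1, -0.2]
width: 0.0304
```

```bash
python3 - <<'E'
from h import *
from cell import bot
s=bot.sense(); print(s["clock"],s["ft_force"],W2S(s["ee_pos"]),s["width"])
im=bot.get_image("wrist")[:,:,::-1].copy(); cv2.imwrite("pics/w6.png",im)
im2=bot.get_image("top")[:,:,::-1][150:340,135:350]
cv2.imwrite("pics/t6.png",cv2.resize(im2,None,fx=3.1,fy=3.1,interpolation=cv2.INTER_CUBIC))
E
```

```text
7.1167 [-0.02176133  0.09996431 -0.17209293] [[9.68077848e-02 2.96665810e+00 9.82476518e+01]] 0.030356957772852997
```

View pics/w6.png

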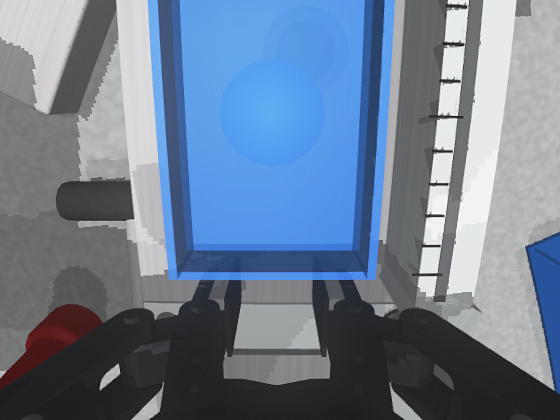

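View pics/t6.png

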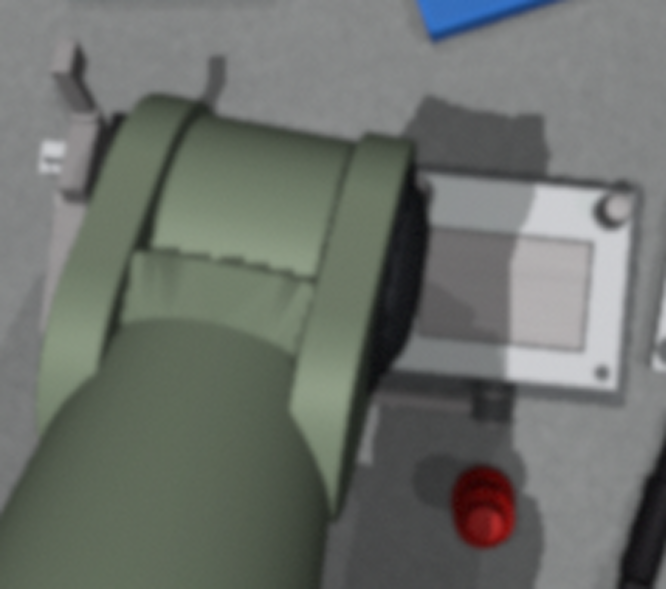

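Emit:
step_arm([
  {"linear": [-0.03, -0.3, 0.1], "dr": [0, 0, 0], "fingers": 165},
  {"linear": [-0.03, -0.3, 1.3], "dr": [0, 0, 0], "fingers": 255},
  {"linear": [0, 0, 2.6], "dr": [0, 0, 0], "fingers": 255},
  {"linear": [1.23, 2.12, 7.07], "dr": [0, 0, 0], "fingers": 255},
  {"linear": [1.23, 2.12, 7.07], "dr": [0, 0, 0], "fingers": 255},
  {"linear": [1.23, 2.12, 7.07], "dr": [0, 0, 0], "fingers": 255},
  {"linear": [1.23, 2.12, 7.07], "dr": [0, 0, 0], "fingers": 255},
  {"linear": [1.23, 2.12, 7.07], "dr": [0, 0, 0], "fingers": 255},
  {"linear": [1.23, 2.12, 7.07], "dr": [0, 0, 0], "fingers": 255},
])

```text
clock: 7.97
ee_pos: [0.6153, 0.0221, 0.3122]
tcp_rot: [0.471, -0.526, 0.526, -0.474]
ft_force: [0.1, -0.3, -0.9]
width: -0.0002
```

```bash
python3 - <<'E'
from h import *
from cell import bot
s=bot.sense(); print(s["clock"],s["ft_force"],W2S(s["ee_pos"]),s["width"],s["joint_positions"].round(2))
ci=bot.camera_info("wrist"); np.save("w7.npy",ci["cam_to_world"])
im=bot.get_image("wrist")[:,:,::-1].copy(); cv2.imwrite("pics/w7.png",im)
C=152
def mk(P,col=(0,0,255)):
    u=proj(ci,S2W(p0,[P]))[0]; print(P,u.round(0)); cv2.circle(im,tuple(int(v) for v in u),3,col,1)
th=1.9
def st(r,o,y): return [58-r*np.cos(th)+o*np.sin(th),y,148+r*np.sin(th)+o*np.cos(th)]
for y in (C,C+16): 
    for r in (36,60): mk(st(r,-48,y))
for y in (C+2,C+14): mk(st(119,19,y),(0,255,0)); mk(st(119,-3,y),(0,255,0))
for y in (C-10,C+30): mk([46,y,159],(255,0,255))
for P in ([-26,15,124],[46,215,132],[46,6,132],[-60,215,94]): mk(P,(0,255,255))
cv2.imwrite("pics/w7o.png",im)
E
```

```text
7.9667 [ 0.09898404 -0.3163651  -0.91470004] [[ 31.37618685  69.27587442 312.16898067]] -0.00017860187647130484 [-0.09  0.42  0.14  1.3   0.    1.59]
[np.float64(24.216020198090227), 152, np.float64(197.58470236619507)] [266.  84.]
[np.float64(31.974969802814307), 152, np.float64(220.29590447069302)] [278.  82.]
[np.float64(24.216020198090227), 168, np.float64(197.58470236619507)] [266.  59.]
[np.float64(31.974969802814307), 168, np.float64(220.29590447069302)] [278.  54.]
[np.float64(114.45116012281777), 154, np.float64(254.46720866439574)] [436.  76.]
[np.float64(93.63255819369465), 154, np.float64(261.5795791353928)] [401.  74.]
[np.float64(114.45116012281777), 166, np.float64(254.46720866439574)] [438.  52.]
[np.float64(93.63255819369465), 166, np.float64(261.5795791353928)] [403.  49.]
[46, 142, 159] [296. 100.]
[46, 182, 159] [296.  45.]
[-26, 15, 124] [216. 239.]
[46, 215, 132] [294.   7.]
[46, 6, 132] [292. 251.]
[-60, 215, 94] [175.  19.]
```

View pics/w7o.png

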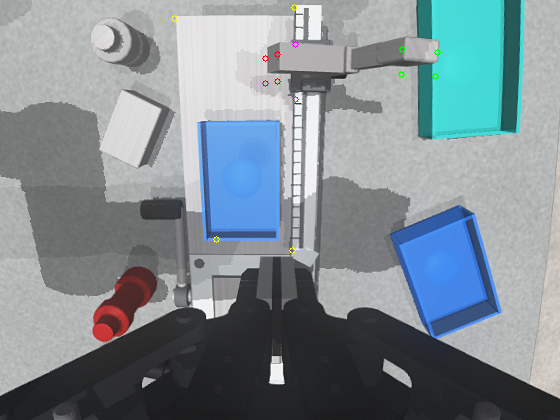

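```bash
python3 - <<'E'
import cv2
a=cv2.imread("pics/w7.png")[0:130,240:450]; cv2.imwrite("pics/w7c.png",cv2.resize(a,None,fx=3.8,fy=3.8,interpolation=cv2.INTER_CUBIC))
E
```

```text
(no output)
```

View pics/w7c.png

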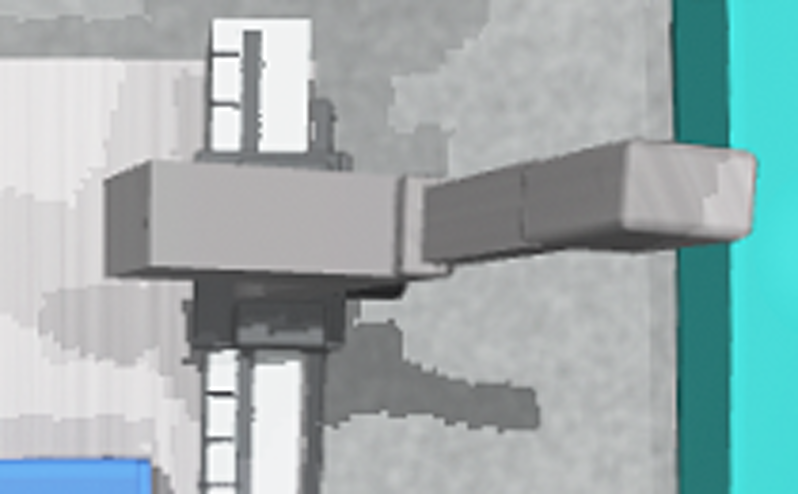

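```bash
python3 - <<'E'
from h import *
from cell import bot
ci=bot.camera_info("wrist")
f=lambda a:np.array(a)/3.8+[240,0]
U=f([[150,275],[150,160],[105,277],[105,180],[755,150],[750,240],[625,140],[622,232]])
def st(r,o,y,th): return [58-r*np.cos(th)+o*np.sin(th),y,148+r*np.sin(th)+o*np.cos(th)]
def P(q):
    C,th,dx=q; L=[st(60,-48,C,th),st(60,-48,C+16,th),st(36,-48,C,th),st(36,-48,C+16,th),st(119,19,C+14,th),st(119,19,C+2,th),st(119,-3,C+14,th),st(119,-3,C+2,th)]
    return S2W(p0,np.array(L)+[dx,0,0])
r=least_squares(lambda q:(proj(ci,P(q))-U).ravel(),[155,1.9,0]); print(r.x,r.fun.reshape(-1,2).round(1))
# guard rim corners
print(W2S(ray_z(ci,[[197,122],[280,121]],.124)).round(1))
g=np.array([[212,153],[205,347]]);print(W2S(ray_z(ci,f([[150,460]]),.124)))
print("mount -y at fence top z132..159", W2S(ray_z(ci,f([[190,350]]),.132)),W2S(ray_z(ci,f([[232,345]]),.159)))
E
```

```text
[157.56222007   1.87902781   0.55279795] [[-0.9 -1. ]
 [-0.9  1.1]
 [-0.3  1.4]
 [-0.5  1.4]
 [ 1.9 -0.7]
 [ 1.3  0.2]
 [-0.  -1.5]
 [-0.8 -0. ]]
[[-39.5 123.7 124. ]
 [ 32.7 124.  124. ]]
[[ 32.27945715 123.94491257 124.        ]]
mount -y at fence top z132..159 [[ 40.993743   147.97697152 132.        ]] [[ 48.44393221 148.18876443 159.        ]]
```

Emit:
step_arm([
  {"linear": [1.2, 0.8, 0], "dr": [0, 0, 0], "fingers": 255},
  {"linear": [2.4, 1.6, 0], "dr": [0, 0, 0], "fingers": 255},
  {"linear": [3.5, 2.2, 0], "dr": [0, 0, 0], "fingers": 255},
  {"linear": [4.43, 2.78, 0], "dr": [0, 0, 0], "fingers": 255},
  {"linear": [4.43, 2.78, 0], "dr": [0, 0, 0], "fingers": 255},
  {"linear": [4.43, 2.78, -0.6], "dr": [0, 0, 0], "fingers": 255},
  {"linear": [4.43, 2.78, -1.6], "dr": [0, 0, 0], "fingers": 255},
  {"linear": [4.43, 2.78, -2.57], "dr": [0, 0, 0], "fingers": 255},
  {"linear": [4.43, 2.78, -2.57], "dr": [0, 0, 0], "fingers": 255},
])

```text
clock: 8.77
ee_pos: [0.742, 0.1035, 0.2234]
tcp_rot: [-0.476, 0.53, -0.523, 0.468]
ft_force: [0.1, 0.4, -2.1]
width: 0.0003
```

```bash
python3 - <<'E'
from h import *
from cell import bot
s=bot.sense(); print(s["clock"],s["ft_force"],W2S(s["ee_pos"]),s["width"],s["joint_positions"].round(2))
im=bot.get_image("wrist")[:,:,::-1].copy()
im2=bot.get_image("scene")[:,:,::-1][100:290,140:460]
cv2.imwrite("pics/w8.png",np.vstack([cv2.resize(im,(400,300)),cv2.resize(im2,(400,238))]))
E
```

```text
8.7667 [ 0.10769049  0.36003261 -2.07871259] [[148.98832978 163.3774597  223.43620774]] 0.00026853419151642074 [0.04 0.75 0.49 1.33 0.   1.72]
```

View pics/w8.png

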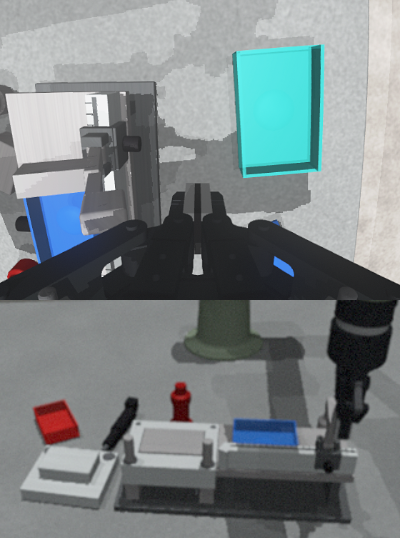

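Emit:
step_arm([
  {"linear": [-0.3, 0.1, 0.3], "dr": [0, 0, 0], "fingers": 255},
  {"linear": [-0.6, 0.14, 0.35], "dr": [0, 0, 0], "fingers": 255},
  {"linear": [-0.9, 0.17, 0.35], "dr": [0, 0, 0], "fingers": 255},
  {"linear": [-1.2, 0.2, 0.35], "dr": [0, 0, 0], "fingers": 255},
  {"linear": [-1.5, 0.23, 0.35], "dr": [0, 0, 0], "fingers": 255},
  {"linear": [-1.75, 0.25, 0.35], "dr": [0, 0, 0], "fingers": 255},
  {"linear": [-1.95, 0.27, 0.35], "dr": [0, 0, 0], "fingers": 255},
  {"linear": [-2.12, 0.29, 0.35], "dr": [0, 0, 0], "fingers": 255},
  {"linear": [-2.12, 0.29, 0.35], "dr": [0, 0, 0], "fingers": 255},
  {"linear": [-2.12, 0.29, 0.5], "dr": [0, 0, 0], "fingers": 255},
  {"linear": [-2.12, 0.29, 1.5], "dr": [0, 0, 0], "fingers": 255},
  {"linear": [-2.12, 0.29, 2.5], "dr": [0, 0, 0], "fingers": 255},
])

```text
clock: 9.87
ee_pos: [0.6806, 0.1124, 0.3052]
tcp_rot: [-0.474, 0.529, -0.524, 0.47]
ft_force: [1.5, -0.8, 0.5]
width: -0.0001
```

```bash
python3 - <<'E'
from h import *
from cell import bot
s=bot.sense(); print(s["clock"],s["ft_force"],W2S(s["ee_pos"]),s["width"],s["joint_positions"].round(2))
im=bot.get_image("wrist")[:,:,::-1].copy()
im2=bot.get_image("scene")[:,:,::-1][100:290,140:460]
cv2.imwrite("pics/w9.png",np.vstack([cv2.resize(im,(400,300)),cv2.resize(im2,(400,238))]))
E
```

```text
9.8667 [ 1.50267358 -0.83801484  0.5013483 ] [[ 86.94651247 165.84579367 305.15224696]] -0.00010324784511092554 [0.06 0.59 0.41 1.4  0.   1.74]
```

View pics/w9.png

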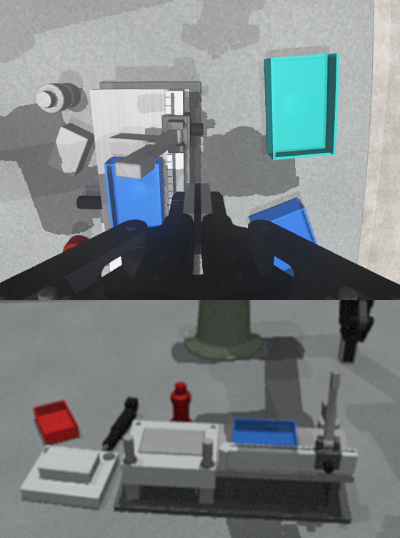

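Emit:
step_arm([
  {"linear": [-1.0, -1.0, 0.2], "dr": [0, 0, 0], "fingers": 255},
  {"linear": [-2.2, -2.0, 0.2], "dr": [0, 0, 0], "fingers": 255},
  {"linear": [-3.4, -2.68, 0.2], "dr": [0, 0, 0], "fingers": 255},
  {"linear": [-4.6, -2.68, 0], "dr": [0, 0, 0], "fingers": 255},
  {"linear": [-5.41, -2.68, -1], "dr": [0, 0, 0], "fingers": 255},
  {"linear": [-5.41, -2.68, -2.2], "dr": [0, 0, 0], "fingers": 255},
  {"linear": [-5.41, -2.68, -3.2], "dr": [0, 0, 0], "fingers": 255},
  {"linear": [-5.41, -2.68, -3.2], "dr": [0, 0, 0], "fingers": 255},
])

```text
clock: 10.63
ee_pos: [0.5179, 0.0323, 0.2113]
tcp_rot: [-0.472, 0.528, -0.525, 0.471]
ft_force: [-1.5, 0.5, -0.5]
width: 0.0005
```

```bash
python3 - <<'E'
from h import *
from cell import bot
s=bot.sense(); print(s["clock"],s["ft_force"],W2S(s["ee_pos"]),s["width"],s["joint_positions"].round(2))
ci=bot.camera_info("wrist"); im=bot.get_image("wrist")[:,:,::-1].copy(); cv2.imwrite("pics/w10.png",im)
im2=bot.get_image("scene")[:,:,::-1][100:290,140:460]
cv2.imwrite("pics/s10.png",cv2.resize(im2,None,fx=2.2,fy=2.2))
np.save("w10.npy",ci["cam_to_world"])
E
```

```text
10.6333 [-1.52520289  0.49494008 -0.4608806 ] [[-66.51178063  69.25071584 211.3227982 ]] 0.0004828132424470764 [-0.08  0.29 -0.3   0.99  0.    1.6 ]
```

View pics/w10.png

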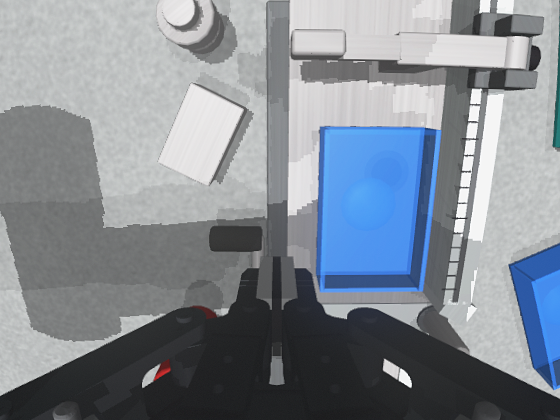

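View pics/s10.png

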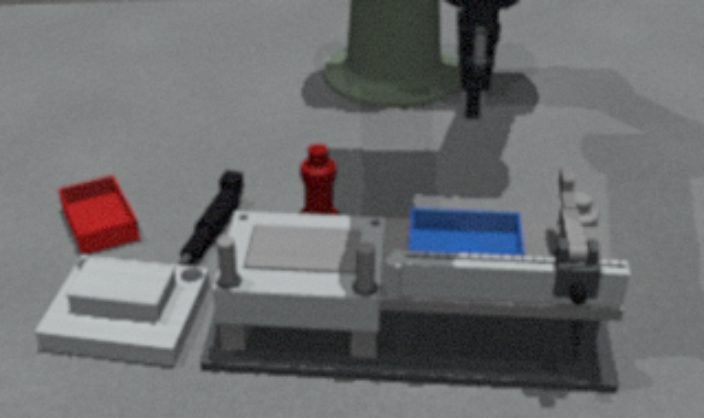

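```bash
python3 - <<'E'
from h import *
from cell import bot
ci=bot.camera_info("wrist")
print("lug top corners",W2S(ray_z(ci,[[291,30],[291,54],[346,30],[346,54]],.167)).round(1))
print("guard rim",W2S(ray_z(ci,[[320,127],[437,129],[318,289],[424,292]],.124)).round(1))
print("fence", W2S(ray_z(ci,[[480,90]],.132)).round(1))
E
```

```text
lug top corners [[-56.  174.3 167. ]
 [-56.  163.2 167. ]
 [-29.4 174.4 167. ]
 [-29.1 163.2 167. ]]
guard rim [[-36.  125.2 124. ]
 [ 38.5 124.4 124. ]
 [-34.4  13.4 124. ]
 [ 42.3   9.7 124. ]]
fence [[ 59.8 148.6 132. ]]
```

Emit:
step_arm([
  {"linear": [0, 0, -1.2], "dr": [0, 0, 0], "fingers": 255},
  {"linear": [0, 0, -2.5], "dr": [0, 0, 0], "fingers": 255},
  {"linear": [0, 0, -3.5], "dr": [0, 0, 0], "fingers": 255},
  {"linear": [0, 0, -3.74], "dr": [0, 0, 0], "fingers": 255},
  {"linear": [0.17, -0.02, -3.74], "dr": [0, 0, 0], "fingers": 255},
  {"linear": [0.3, -0.03, -3.74], "dr": [0, 0, 0], "fingers": 255},
  {"linear": [0.4, -0.04, -3.74], "dr": [0, 0, 0], "fingers": 255},
  {"linear": [0.5, -0.05, -3.74], "dr": [0, 0, 0], "fingers": 255},
  {"linear": [0.6, -0.06, -3.74], "dr": [0, 0, 0], "fingers": 255},
  {"linear": [0.7, -0.07, -3.74], "dr": [0, 0, 0], "fingers": 255},
  {"linear": [0.75, -0.08, -3.74], "dr": [0, 0, 0], "fingers": 255},
  {"linear": [0.75, -0.08, -3.74], "dr": [0, 0, 0], "fingers": 255},
])

```text
clock: 11.73
ee_pos: [0.5449, 0.0297, 0.1044]
tcp_rot: [0.471, -0.526, 0.527, -0.473]
ft_force: [-0.6, -1.0, 0.2]
width: -0.0
```

```bash
python3 - <<'E'
from h import *
from cell import bot
s=bot.sense(); print(s["clock"],s["ft_force"],W2S(s["ee_pos"]),s["width"])
im=bot.get_image("wrist")[:,:,::-1].copy(); cv2.imwrite("pics/w11.png",im)
E
```

```text
11.7333 [-0.62203201 -0.97872262  0.22436397] [[-39.4415396   69.44416551 104.43741783]] -4.346742895937334e-05
```

View pics/w11.png

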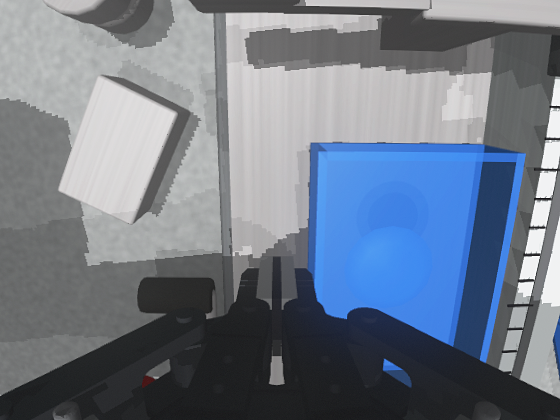

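Emit:
step_arm([
  {"linear": [0.06, -0.01, -0.16], "dr": [0, 0, 0], "fingers": 255},
  {"linear": [0.12, -0.01, -0.16], "dr": [0, 0, 0], "fingers": 255},
  {"linear": [0.18, -0.02, -0.16], "dr": [0, 0, 0], "fingers": 255},
  {"linear": [0.18, -0.02, -0.16], "dr": [0, 0, 0], "fingers": 255},
])

```text
clock: 12.12
ee_pos: [0.5455, 0.0297, 0.0986]
tcp_rot: [-0.473, 0.529, -0.524, 0.471]
ft_force: [-11.5, 0.6, 9.2]
width: -0.0001
```

```bash
python3 - <<'E'
from h import *
from cell import bot
s=bot.sense(); print(s["clock"],s["ft_force"],W2S(s["ee_pos"]),s["width"])
im=bot.get_image("wrist")[:,:,::-1].copy(); cv2.imwrite("pics/w12.png",im)
E
```

```text
12.1167 [-11.4594948    0.58249389   9.21060912] [[-38.84246426  69.55825686  98.57945524]] -0.00011753305055752702
```

View pics/w12.png

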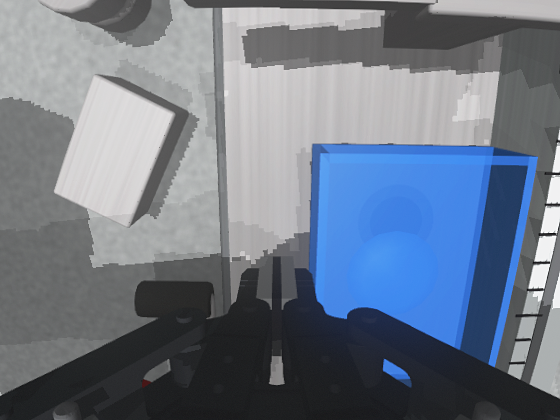

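Emit:
step_arm([
  {"linear": [-0.1, 0.01, 0.0], "dr": [0, 0, 0], "fingers": 255},
  {"linear": [-0.3, 0.03, 0.2], "dr": [0, 0, 0], "fingers": 255},
  {"linear": [-0.6, 0.06, 0.5], "dr": [0, 0, 0], "fingers": 255},
  {"linear": [-0.6, 0.06, 1.5], "dr": [0, 0, 0], "fingers": 255},
  {"linear": [-0.6, 0.06, 2.8], "dr": [0, 0, 0], "fingers": 220},
  {"linear": [-0.6, 0.06, 4], "dr": [0, 0, 0], "fingers": 165},
  {"linear": [-0.6, 0.06, 4], "dr": [0, 0, 0], "fingers": 165},
])

```text
clock: 12.75
ee_pos: [0.5318, 0.0312, 0.2261]
tcp_rot: [0.47, -0.525, 0.528, -0.475]
ft_force: [2.5, -0.9, 0.6]
width: 0.0298
```

```bash
python3 - <<'E'
from h import *
from cell import bot
s=bot.sense(); print(s["clock"],s["ft_force"],W2S(s["ee_pos"]),s["width"])
ci=bot.camera_info("wrist"); im=bot.get_image("wrist")[:,:,::-1].copy()
for P in ([46,6,132],[46,150,132],[46,30,94],[46,100,94],[-60,100,94]):
    u=proj(ci,S2W(p0,[P]))[0]; cv2.circle(im,tuple(int(v) for v in u),3,(0,0,255),1)
cv2.imwrite("pics/w13.png",im)
E
```

```text
12.75 [ 2.52682509 -0.87918036  0.56521388] [[-52.62912433  69.60621339 226.10342769]] 0.029780206244245017
```

View pics/w13.png

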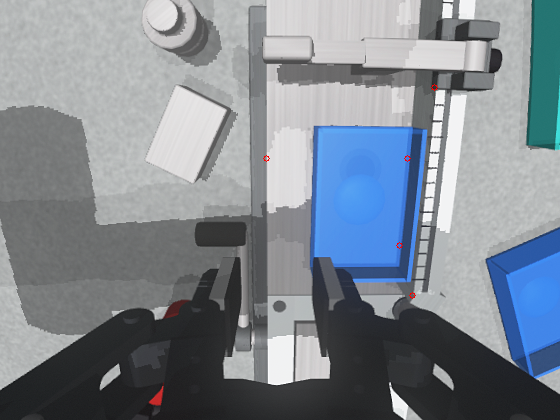

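Emit:
step_arm([
  {"linear": [0.8, -1.2, 0], "dr": [0, 0, 0], "fingers": 180},
  {"linear": [1.59, -2.5, 0], "dr": [0, 0, 0], "fingers": 180},
  {"linear": [1.59, -2.9, -0.4], "dr": [0, 0, 0], "fingers": 180},
  {"linear": [1.59, -2.9, -1.2], "dr": [0, 0, 0], "fingers": 180},
  {"linear": [1.59, -2.9, -2.5], "dr": [0, 0, 0], "fingers": 180},
  {"linear": [1.59, -2.9, -3.7], "dr": [0, 0, 0], "fingers": 180},
  {"linear": [1.59, -2.9, -4.27], "dr": [0, 0, 0], "fingers": 180},
  {"linear": [1.59, -2.9, -4.27], "dr": [0, 0, 0], "fingers": 180},
  {"linear": [1.62, -2.64, -4.27], "dr": [0, 0, 0], "fingers": 180},
  {"linear": [1.64, -2.44, -4.27], "dr": [0, 0, 0], "fingers": 180},
  {"linear": [1.66, -2.24, -4.27], "dr": [0, 0, 0], "fingers": 180},
  {"linear": [1.68, -2.04, -4.27], "dr": [0, 0, 0], "fingers": 180},
  {"linear": [1.7, -1.84, -4.27], "dr": [0, 0, 0], "fingers": 180},
  {"linear": [1.72, -1.67, -4.27], "dr": [0, 0, 0], "fingers": 180},
  {"linear": [1.735, -1.51, -4.27], "dr": [0, 0, 0], "fingers": 180},
  {"linear": [1.735, -1.51, -4.27], "dr": [0, 0, 0], "fingers": 180},
])

```text
clock: 14.13
ee_pos: [0.5828, -0.0129, 0.0949]
tcp_rot: [0.471, -0.526, 0.526, -0.474]
ft_force: [-0.8, 0.7, -0.6]
width: 0.0251
```

```bash
python3 - <<'E'
from h import *
from cell import bot
s=bot.sense(); print(s["clock"],s["ft_force"],W2S(s["ee_pos"]),s["width"])
im=bot.get_image("wrist")[:,:,::-1].copy(); cv2.imwrite("pics/w14.png",im)
E
```

```text
14.1333 [-0.79356764  0.7104689  -0.58289434] [[ 2.67102876 31.08215746 94.93636364]] 0.02512069999009035
```

View pics/w14.png

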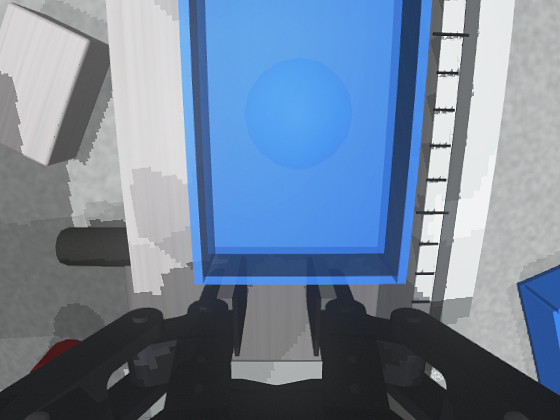

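Emit:
step_arm([
  {"linear": [0.01, 0.08, 0.07], "dr": [0, 0, 0], "fingers": 180},
  {"linear": [0.015, 0.15, 0.07], "dr": [0, 0, 0], "fingers": 180},
  {"linear": [0.02, 0.18, 0.07], "dr": [0, 0, 0], "fingers": 180},
  {"linear": [0.02, 0.18, 0.07], "dr": [0, 0, 0], "fingers": 180},
])

```text
clock: 14.52
ee_pos: [0.5836, -0.0083, 0.0974]
tcp_rot: [0.471, -0.526, 0.527, -0.474]
ft_force: [-0.6, -1.4, 0.7]
width: 0.0248
```

Emit:
step_arm([
  {"linear": [0.003, 0.03, 0], "dr": [0, 0, 0], "fingers": 180},
  {"linear": [0.006, 0.06, 0], "dr": [0, 0, 0], "fingers": 180},
  {"linear": [0.006, 0.06, 0], "dr": [0, 0, 0], "fingers": 180},
])

```text
clock: 14.77
ee_pos: [0.5838, -0.0065, 0.0974]
tcp_rot: [0.471, -0.526, 0.527, -0.474]
ft_force: [0.3, -1.3, 1.4]
width: 0.0249
```

Emit:
step_arm([
  {"linear": [0.003, 0.03, 0], "dr": [0, 0, 0], "fingers": 180},
  {"linear": [0.006, 0.06, 0], "dr": [0, 0, 0], "fingers": 180},
  {"linear": [0.006, 0.06, 0], "dr": [0, 0, 0], "fingers": 180},
])

```text
clock: 15.02
ee_pos: [0.584, -0.0054, 0.0975]
tcp_rot: [0.471, -0.525, 0.527, -0.473]
ft_force: [-1.2, -4.1, 1.3]
width: 0.0247
```

Emit:
step_arm([
  {"linear": [-0.02, -0.15, 0], "dr": [0, 0, 0], "fingers": 180},
  {"linear": [-0.03, -0.35, 0.4], "dr": [0, 0, 0], "fingers": 180},
  {"linear": [-0.03, -0.35, 1.7], "dr": [0, 0, 0], "fingers": 255},
  {"linear": [-0.03, -0.35, 3.0], "dr": [0, 0, 0], "fingers": 255},
  {"linear": [-0.8, 0.6, 3.7], "dr": [0, 0, 0], "fingers": 255},
  {"linear": [-1.5, 1.6, 3.7], "dr": [0, 0, 0], "fingers": 255},
  {"linear": [-1.91, 2.42, 3.7], "dr": [0, 0, 0], "fingers": 255},
  {"linear": [-1.91, 2.42, 3.7], "dr": [0, 0, 0], "fingers": 255},
])

```text
clock: 15.68
ee_pos: [0.5239, 0.0712, 0.209]
tcp_rot: [-0.472, 0.525, -0.525, 0.475]
ft_force: [-0.1, -0.8, 0.4]
width: 0.0008
```

```bash
python3 - <<'E'
from h import *
from cell import bot
s=bot.sense(); print(s["clock"],s["ft_force"],W2S(s["ee_pos"]),s["width"])
ci=bot.camera_info("wrist"); im=bot.get_image("wrist")[:,:,::-1].copy(); cv2.imwrite("pics/w15.png",im)
E
```

```text
15.6833 [-0.10724478 -0.77626154  0.44748495] [[-64.5964132  108.60147567 209.04929714]] 0.000779251588017464
```

View pics/w15.png

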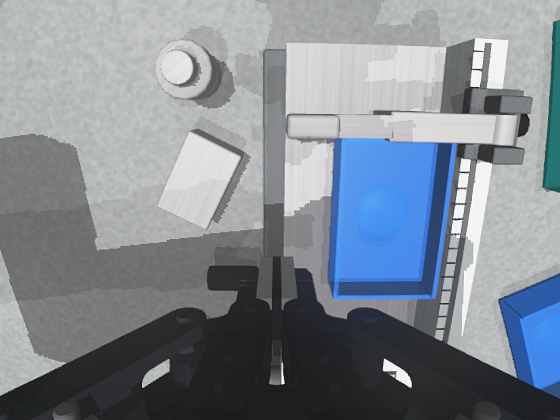

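Emit:
step_arm([
  {"linear": [0, -0.1, -1.2], "dr": [0, 0, 0], "fingers": 255},
  {"linear": [0, -0.1, -2.4], "dr": [0, 0, 0], "fingers": 255},
  {"linear": [0, -0.1, -3.2], "dr": [0, 0, 0], "fingers": 255},
  {"linear": [0.3, -0.13, -3.23], "dr": [0, 0, 0], "fingers": 255},
  {"linear": [0.55, -0.16, -3.23], "dr": [0, 0, 0], "fingers": 255},
  {"linear": [0.65, -0.17, -3.23], "dr": [0, 0, 0], "fingers": 255},
  {"linear": [0.72, -0.18, -3.23], "dr": [0, 0, 0], "fingers": 255},
  {"linear": [0.78, -0.18, -3.23], "dr": [0, 0, 0], "fingers": 255},
  {"linear": [0.84, -0.19, -3.23], "dr": [0, 0, 0], "fingers": 255},
  {"linear": [0.84, -0.19, -3.23], "dr": [0, 0, 0], "fingers": 255},
])

```text
clock: 16.57
ee_pos: [0.5503, 0.0636, 0.1135]
tcp_rot: [0.472, -0.525, 0.526, -0.475]
ft_force: [-5.7, -0.8, 6.6]
width: -0.0
```

```bash
python3 - <<'E'
from h import *
from cell import bot
s=bot.sense(); print(s["clock"],s["ft_force"],W2S(s["ee_pos"]),s["width"])
E
```

```text
16.5667 [-5.66182782 -0.81624777  6.64325672] [[-37.53815403 103.79093463 113.48018854]] -1.4670438773400287e-05
```

Emit:
step_arm([
  {"linear": [-0.1, 0.01, 0], "dr": [0, 0, 0], "fingers": 255},
  {"linear": [-0.4, 0.04, 0], "dr": [0, 0, 0], "fingers": 255},
  {"linear": [-0.9, 0.09, 0.4], "dr": [0, 0, 0], "fingers": 255},
  {"linear": [-0.9, -0.3, 1.6], "dr": [0, 0, 0], "fingers": 255},
  {"linear": [-0.9, -0.7, 2.8], "dr": [0, 0, 0], "fingers": 255},
  {"linear": [-0.9, -0.7, 3.2], "dr": [0, 0, 0], "fingers": 255},
  {"linear": [-0.9, -0.7, 3.2], "dr": [0, 0, 0], "fingers": 255},
])

```text
clock: 17.15
ee_pos: [0.5255, 0.0422, 0.2138]
tcp_rot: [0.469, -0.523, 0.528, -0.477]
ft_force: [0.6, -0.1, -0.1]
width: 0.0
```

```bash
python3 - <<'E'
from h import *
from cell import bot
s=bot.sense(); print(s["clock"],s["ft_force"],W2S(s["ee_pos"]),s["width"],s["joint_positions"].round(2))
ci=bot.camera_info("wrist"); im=bot.get_image("wrist")[:,:,::-1].copy(); cv2.imwrite("pics/w16.png",im)
c=im[60:360,260:540]; cv2.imwrite("pics/w16c.png",cv2.resize(c,None,fx=2,fy=2,interpolation=cv2.INTER_CUBIC))
im2=bot.get_image("scene")[:,:,::-1][170:280,290:450]; cv2.imwrite("pics/s16.png",cv2.resize(im2,None,fx=4.5,fy=4.5,interpolation=cv2.INTER_CUBIC))
np.save("w16.npy",ci["cam_to_world"])
E
```

```text
17.15 [ 0.58075223 -0.08845966 -0.08569967] [[-59.96305634  79.90322008 213.7954229 ]] 1.816472393219514e-05 [-0.06  0.29 -0.29  0.98  0.    1.62]
```

View pics/w16c.png

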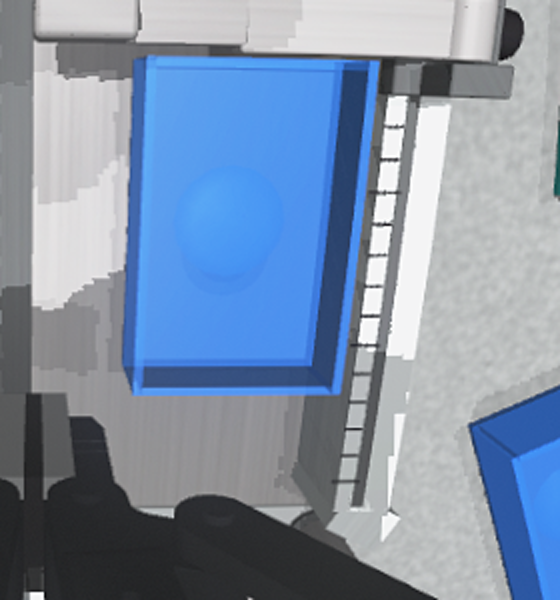

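View pics/s16.png

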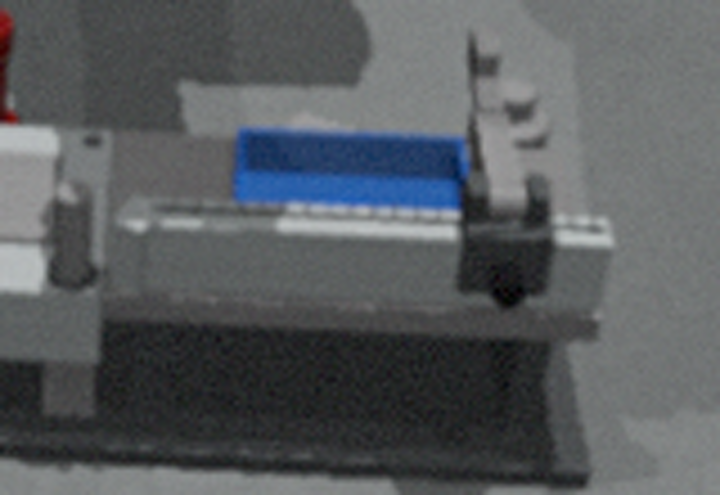

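```bash
python3 - <<'E'
from h import *
from cell import bot
ci=bot.camera_info("wrist")
for C in (158,160,162):
  P=[[46,C,124],[46,C-110,124],[-26,C,124],[-26,C-110,124],[46,30,132],[46,C-20,132],[22,C,124]]
  print(C,((proj(ci,S2W(p0,P))-[260,60])*2).round(0).tolist())
f=lambda a:np.array(a)/2+[260,60]
print(W2S(ray_z(ci,f([[379,62],[342,393],[134,58],[132,393]]),.124)).round(1))
print(W2S(ray_z(ci,f([[383,97],[333,508]]),.132)).round(1))
print("lug etc y at z167",W2S(ray_z(ci,f([[40,37],[130,40]]),.167)).round(1))
E
```

```text
158 [[391.0, 65.0], [352.0, 401.0], [156.0, 60.0], [142.0, 403.0], [354.0, 459.0], [397.0, 133.0], [315.0, 63.0]]
160 [[392.0, 58.0], [352.0, 395.0], [157.0, 53.0], [142.0, 397.0], [354.0, 459.0], [397.0, 126.0], [315.0, 56.0]]
162 [[393.0, 51.0], [353.0, 390.0], [157.0, 46.0], [143.0, 392.0], [354.0, 459.0], [398.0, 120.0], [316.0, 49.0]]
[[ 42.  158.7 124. ]
 [ 42.2  51.  124. ]
 [-32.7 158.6 124. ]
 [-29.6  51.6 124. ]]
[[ 40.6 148.4 132. ]
 [ 40.9  11.3 132. ]]
lug etc y at z167 [[-61.2 161.9 167. ]
 [-39.6 161.3 167. ]]
```

Emit:
step_arm([
  {"linear": [1.0, -1.2, 0], "dr": [0, 0, 0], "fingers": 215},
  {"linear": [1.99, -2.3, 0], "dr": [0, 0, 0], "fingers": 215},
  {"linear": [1.99, -2.3, 0], "dr": [0, 0, 0], "fingers": 215},
  {"linear": [1.99, -2.3, -1.0], "dr": [0, 0, 0], "fingers": 215},
  {"linear": [1.99, -2.3, -2.3], "dr": [0, 0, 0], "fingers": 215},
  {"linear": [1.99, -2.3, -3.4], "dr": [0, 0, 0], "fingers": 215},
  {"linear": [1.99, -2.3, -3.85], "dr": [0, 0, 0], "fingers": 215},
  {"linear": [2.01, -2.0, -3.85], "dr": [0, 0, 0], "fingers": 215},
  {"linear": [2.03, -1.8, -3.85], "dr": [0, 0, 0], "fingers": 215},
  {"linear": [2.04, -1.7, -3.85], "dr": [0, 0, 0], "fingers": 215},
  {"linear": [2.045, -1.66, -3.85], "dr": [0, 0, 0], "fingers": 215},
  {"linear": [2.045, -1.66, -3.85], "dr": [0, 0, 0], "fingers": 215},
])

```text
clock: 18.25
ee_pos: [0.584, -0.0086, 0.0943]
tcp_rot: [0.473, -0.523, 0.528, -0.474]
ft_force: [-1.7, -5.8, 9.7]
width: 0.0133
```

```bash
python3 - <<'E'
from h import *
from cell import bot
s=bot.sense(); print(s["clock"],s["ft_force"],W2S(s["ee_pos"]),s["width"])
im=bot.get_image("wrist")[:,:,::-1].copy(); cv2.imwrite("pics/w17.png",im)
E
```

```text
18.25 [-1.69671944 -5.79499974  9.66229233] [[ 3.48134254 35.49352387 94.34741018]] 0.013293327967226517
```

View pics/w17.png

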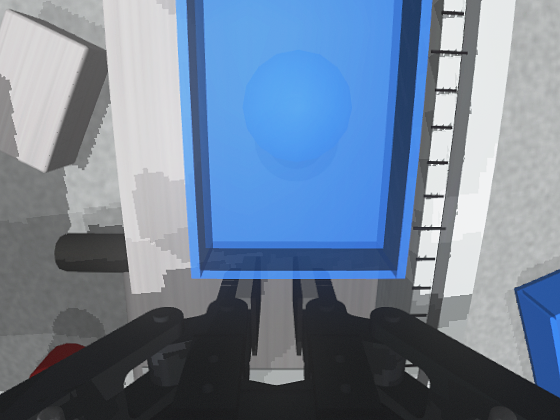

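Emit:
step_arm([
  {"linear": [0, 0, 0.15], "dr": [0, 0, 0], "fingers": 215},
  {"linear": [0.005, 0.05, 0.17], "dr": [0, 0, 0], "fingers": 215},
  {"linear": [0.01, 0.09, 0.17], "dr": [0, 0, 0], "fingers": 215},
  {"linear": [0.01, 0.09, 0.17], "dr": [0, 0, 0], "fingers": 215},
])

```text
clock: 18.63
ee_pos: [0.5834, -0.0055, 0.0986]
tcp_rot: [0.473, -0.524, 0.527, -0.473]
ft_force: [-0.7, -1.0, 0.2]
width: 0.0134
```

Emit:
step_arm([
  {"linear": [0.003, 0.03, 0], "dr": [0, 0, 0], "fingers": 215},
  {"linear": [0.005, 0.05, 0], "dr": [0, 0, 0], "fingers": 215},
  {"linear": [0.005, 0.05, 0], "dr": [0, 0, 0], "fingers": 215},
])

```text
clock: 18.88
ee_pos: [0.5834, -0.0054, 0.0985]
tcp_rot: [0.474, -0.523, 0.528, -0.472]
ft_force: [-1.3, -5.2, 2.0]
width: 0.0135
```

Emit:
step_arm([
  {"linear": [-0.02, -0.15, 0], "dr": [0, 0, 0], "fingers": 215},
  {"linear": [-0.04, -0.4, 0.3], "dr": [0, 0, 0], "fingers": 215},
  {"linear": [-0.04, -0.4, 1.6], "dr": [0, 0, 0], "fingers": 255},
  {"linear": [-0.04, -0.4, 2.9], "dr": [0, 0, 0], "fingers": 255},
  {"linear": [-0.4, 0, 4.2], "dr": [0, 0, 0], "fingers": 255},
  {"linear": [-1.3, 0.9, 5.0], "dr": [0, 0, 0], "fingers": 255},
  {"linear": [-2.1, 1.8, 5.4], "dr": [-0.7, -6.6, 0], "fingers": 255},
  {"linear": [-2.9, 2.8, 5.4], "dr": [-1.4, -13.2, 0], "fingers": 255},
  {"linear": [-3.28, 3.9, 5.4], "dr": [-2.1, -20, 0], "fingers": 255},
  {"linear": [-3.28, 4.68, 5.4], "dr": [-2.8, -26.5, 0], "fingers": 255},
  {"linear": [-3.28, 4.68, 5.4], "dr": [-3.5, -33, 0], "fingers": 255},
  {"linear": [-3.28, 4.68, 5.4], "dr": [-4.2, -40, 0], "fingers": 255},
  {"linear": [-3.28, 4.68, 5.4], "dr": [-4.9, -46.5, 0], "fingers": 255},
  {"linear": [-3.28, 4.68, 5.4], "dr": [-5.6, -53, 0], "fingers": 255},
  {"linear": [-3.28, 4.68, 5.4], "dr": [-6.25, -59.7, 0], "fingers": 255},
  {"linear": [-3.28, 4.68, 5.4], "dr": [-6.25, -59.7, 0], "fingers": 255},
  {"linear": [-3.28, 4.68, 5.4], "dr": [-6.25, -59.7, 0], "fingers": 255},
])

```text
clock: 20.3
ee_pos: [0.4823, 0.1346, 0.2582]
tcp_rot: [0.173, -0.19, 0.72, -0.645]
ft_force: [-0.6, 0.0, -0.7]
width: 0.0002
```

```bash
python3 - <<'E'
from h import *
from cell import bot
s=bot.sense(); print(s["clock"],s["ft_force"],W2S(s["ee_pos"]),s["width"],s["joint_positions"].round(2))
print(R.from_quat(s["tcp_rot"]).as_matrix().round(3))
im=bot.get_image("wrist")[:,:,::-1].copy()
im2=bot.get_image("scene")[:,:,::-1][80:290,140:480]
cv2.imwrite("pics/w18.png",np.vstack([cv2.resize(im,(400,300)),cv2.resize(im2,(400,247))]))
t=bot.get_image("top")[150:340,120:350,::-1]; cv2.imwrite("pics/t18.png",cv2.resize(t,None,fx=3.1,fy=3.1,interpolation=cv2.INTER_CUBIC))
E
```

```text
20.3 [-0.64886908  0.0366407  -0.66252036] [[-112.58907587  167.28312692  258.17733604]] 0.0002208615084448636 [ 0.37 -0.1  -1.28 -0.61 -0.41  1.82]
[[-0.109  0.862  0.494]
 [-0.994 -0.096 -0.051]
 [ 0.003 -0.497  0.868]]
```

View pics/w18.png

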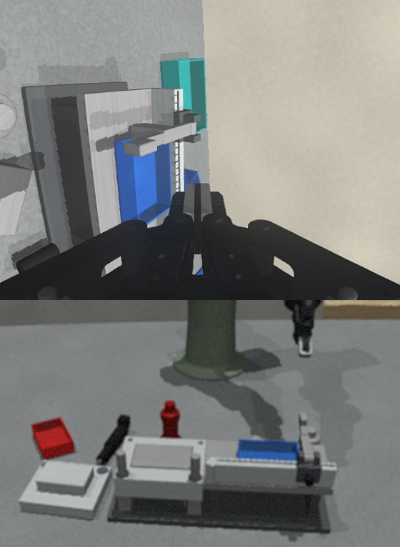

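View pics/t18.png

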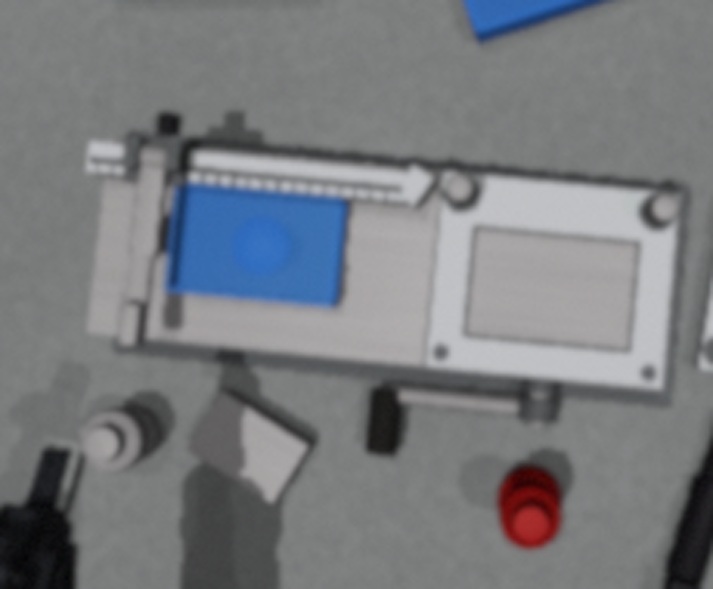

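Emit:
step_arm([
  {"linear": [0.4, -0.03, -0.5], "dr": [0.5, 5, 0], "fingers": 255},
  {"linear": [0.8, -0.07, -1.0], "dr": [1.04, 9.95, 0], "fingers": 255},
  {"linear": [1.21, -0.11, -1.8], "dr": [1.04, 9.95, 0], "fingers": 255},
  {"linear": [1.21, -0.11, -2.4], "dr": [1.04, 9.95, 0], "fingers": 255},
  {"linear": [1.21, -0.11, -2.4], "dr": [1.04, 9.95, 0], "fingers": 255},
])

```text
clock: 20.87
ee_pos: [0.5223, 0.131, 0.1861]
tcp_rot: [0.231, -0.255, 0.7, -0.625]
ft_force: [-1.1, -0.9, -0.0]
width: 0.0001
```

```bash
python3 - <<'E'
from h import *
from cell import bot
s=bot.sense(); print(s["clock"],s["ft_force"],W2S(s["ee_pos"]),s["width"],s["joint_positions"].round(2))
print(R.from_quat(s["tcp_rot"]).as_matrix().round(3))
im=bot.get_image("wrist")[:,:,::-1].copy()
im2=bot.get_image("scene")[:,:,::-1][80:290,140:480]
cv2.imwrite("pics/w19.png",np.vstack([cv2.resize(im,(400,300)),cv2.resize(im2,(400,247))]))
E
```

```text
20.8667 [-1.11113894 -0.87136456 -0.01331303] [[-72.47230694 167.83396093 186.11001864]] 5.0898529800292206e-05 [ 0.27  0.08 -1.16 -0.5  -0.29  1.82]
[[-0.111  0.759  0.642]
 [-0.994 -0.088 -0.068]
 [ 0.005 -0.646  0.764]]
```

View pics/w19.png

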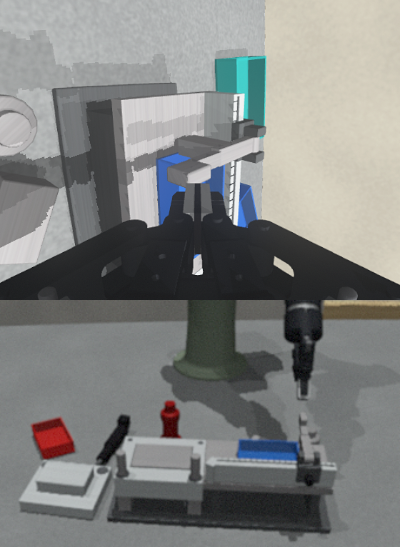

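Emit:
step_arm([
  {"linear": [-0.25, 0.03, -0.1], "dr": [0, 0, 0], "fingers": 255},
  {"linear": [-0.25, 0.03, -0.8], "dr": [0, 0, 0], "fingers": 255},
  {"linear": [-0.25, 0.03, -1.5], "dr": [0, 0, 0], "fingers": 255},
  {"linear": [-0.25, 0.03, -2.05], "dr": [0, 0, 0], "fingers": 255},
  {"linear": [-0.25, 0.03, -2.05], "dr": [0, 0, 0], "fingers": 255},
])

```text
clock: 21.38
ee_pos: [0.5128, 0.1323, 0.1242]
tcp_rot: [0.232, -0.255, 0.7, -0.626]
ft_force: [-0.9, -0.2, -0.4]
width: -0.0002
```

```bash
python3 - <<'E'
from h import *
from cell import bot
s=bot.sense(); print(s["clock"],s["ft_force"],W2S(s["ee_pos"]),s["width"],s["joint_positions"].round(2))
im=bot.get_image("wrist")[:,:,::-1].copy()
im2=bot.get_image("scene")[:,:,::-1][80:290,140:480]
cv2.imwrite("pics/w20.png",np.vstack([cv2.resize(im,(400,300)),cv2.resize(im2,(400,247))]))
E
```

```text
21.3833 [-0.90320844 -0.19729419 -0.35416281] [[-82.01012939 168.14943202 124.22198651]] -0.00018808839044325454 [ 0.28  0.29 -1.25 -0.79 -0.3   1.83]
```

View pics/w20.png

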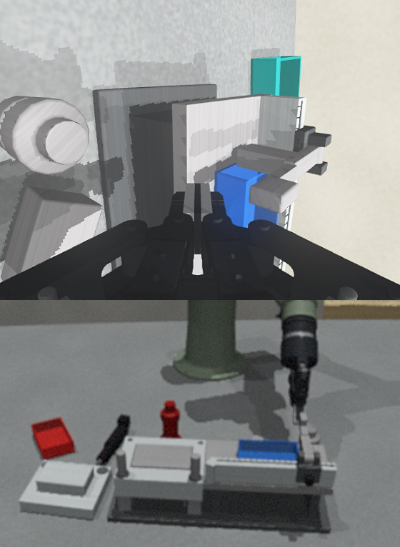

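Emit:
step_arm([
  {"linear": [0.3, -0.03, 0.02], "dr": [0, 0, 0], "fingers": 255},
  {"linear": [0.6, -0.06, 0.02], "dr": [0, 0, 0], "fingers": 255},
  {"linear": [0.86, -0.09, 0.04], "dr": [0, 0, 0], "fingers": 255},
  {"linear": [0.88, -0.09, 0.2], "dr": [0, 0, 0], "fingers": 255},
  {"linear": [0.9, -0.09, 0.5], "dr": [0, 0, 0], "fingers": 255},
  {"linear": [0.93, -0.1, 0.96], "dr": [0, 0, 0], "fingers": 255},
  {"linear": [0.995, -0.1, 1.43], "dr": [0, 0, 0], "fingers": 255},
  {"linear": [0.995, -0.1, 1.43], "dr": [0, 0, 0], "fingers": 255},
])

```text
clock: 22.15
ee_pos: [0.5469, 0.1299, 0.1744]
tcp_rot: [0.227, -0.252, 0.701, -0.627]
ft_force: [-1.0, -0.4, 0.0]
width: -0.0001
```

```bash
python3 - <<'E'
from h import *
from cell import bot
s=bot.sense(); print(s["clock"],s["ft_force"],W2S(s["ee_pos"]),s["width"],s["joint_positions"].round(2))
im=bot.get_image("wrist")[:,:,::-1].copy()
im2=bot.get_image("scene")[:,:,::-1][80:290,140:480]
cv2.imwrite("pics/w21.png",np.vstack([cv2.resize(im,(400,300)),cv2.resize(im2,(400,247))]))
E
```

```text
22.15 [-1.00207352 -0.37063327  0.01280846] [[-47.81141533 169.3612734  174.3559128 ]] -0.0001183318579478148 [ 0.25  0.16 -1.14 -0.57 -0.28  1.8 ]
```

View pics/w21.png

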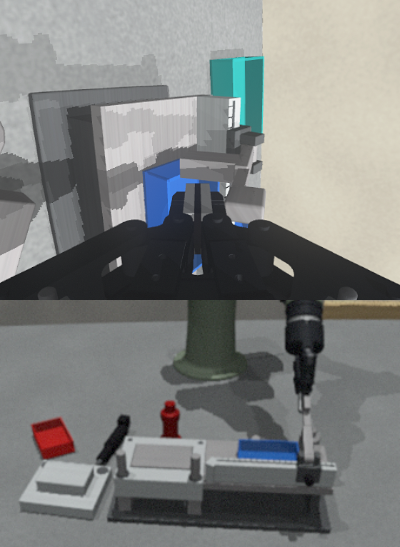

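Emit:
step_arm([
  {"linear": [0.19, -0.05, 0.62], "dr": [0, 0, 0], "fingers": 255},
  {"linear": [0.45, -0.08, 1.02], "dr": [0, 0, 0], "fingers": 255},
  {"linear": [0.74, -0.1, 1.39], "dr": [0, 0, 0], "fingers": 255},
  {"linear": [1.1, -0.13, 1.7], "dr": [0, 0, 0], "fingers": 255},
  {"linear": [1.465, -0.17, 1.99], "dr": [0, 0, 0], "fingers": 255},
  {"linear": [1.87, -0.21, 2.2], "dr": [0, 0, 0], "fingers": 255},
  {"linear": [2.31, -0.26, 2.37], "dr": [0, 0, 0], "fingers": 255},
  {"linear": [2.77, -0.3, 2.47], "dr": [0, 0, 0], "fingers": 255},
  {"linear": [3.24, -0.34, 2.52], "dr": [0, 0, 0], "fingers": 255},
  {"linear": [3.55, -0.38, 2.52], "dr": [0, 0, 0], "fingers": 255},
  {"linear": [3.87, -0.41, 2.49], "dr": [0, 0, 0], "fingers": 255},
  {"linear": [4.0, -0.42, 2.48], "dr": [0, 0, 0], "fingers": 255},
  {"linear": [4.0, -0.42, 2.48], "dr": [0, 0, 0], "fingers": 255},
  {"linear": [3.2, -0.34, 2.8], "dr": [0, 0, 0], "fingers": 255},
])

```text
clock: 23.42
ee_pos: [0.643, 0.1189, 0.2541]
tcp_rot: [0.229, -0.254, 0.701, -0.626]
ft_force: [-0.6, -0.0, 1.9]
width: -0.0001
```

```bash
python3 - <<'E'
from h import *
from cell import bot
s=bot.sense(); print(s["clock"],s["ft_force"],W2S(s["ee_pos"]),s["width"],s["joint_positions"].round(2))
im=bot.get_image("wrist")[:,:,::-1].copy()
im2=bot.get_image("scene")[:,:,::-1][80:290,140:480]
cv2.imwrite("pics/w22.png",np.vstack([cv2.resize(im,(400,300)),cv2.resize(im2,(400,247))]))
E
```

```text
23.4167 [-0.57778163 -0.02023478  1.8547788 ] [[ 48.9224675  168.37639971 254.13395153]] -0.00011781927994830971 [ 0.17  0.11 -0.85 -0.24 -0.22  1.75]
```

View pics/w22.png

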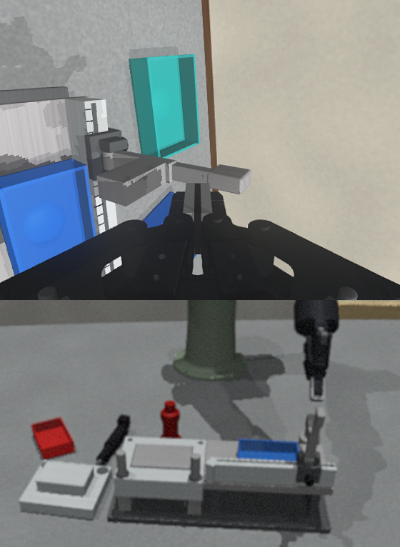

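Emit:
step_arm([
  {"linear": [-0.7, 0.07, 0.9], "dr": [0, 0, 0], "fingers": 255},
  {"linear": [-1.6, 0.1, 1.8], "dr": [0.6, 6, 0], "fingers": 255},
  {"linear": [-2.6, -0.5, 2.5], "dr": [1.3, 12, 0], "fingers": 255},
  {"linear": [-3.4, -1.2, 2.5], "dr": [2, 19, 0], "fingers": 255},
  {"linear": [-3.85, -1.88, 2.5], "dr": [2.7, 26, 0], "fingers": 255},
  {"linear": [-3.85, -1.88, 2.5], "dr": [3.4, 33, 0], "fingers": 255},
  {"linear": [-3.85, -1.88, 2.5], "dr": [4.1, 39, 0], "fingers": 255},
  {"linear": [-3.85, -1.88, 2.5], "dr": [4.8, 45, 0], "fingers": 255},
  {"linear": [-3.85, -1.88, 2.5], "dr": [5.2, 49.7, 0], "fingers": 255},
  {"linear": [-3.85, -1.88, 2.5], "dr": [5.2, 49.7, 0], "fingers": 255},
  {"linear": [-3.85, -1.88, 2.5], "dr": [5.2, 49.7, 0], "fingers": 255},
])

```text
clock: 24.43
ee_pos: [0.5248, 0.063, 0.3272]
tcp_rot: [0.476, -0.525, 0.526, -0.47]
ft_force: [0.7, -0.4, -0.3]
width: -0.0
```

```bash
python3 - <<'E'
from h import *
from cell import bot
s=bot.sense(); print(s["clock"],s["ft_force"],W2S(s["ee_pos"]),s["width"],s["joint_positions"].round(2))
ci=bot.camera_info("wrist");im=bot.get_image("wrist")[:,:,::-1].copy(); cv2.imwrite("pics/w23.png",im)
im2=bot.get_image("scene")[:,:,::-1][130:290,140:460]; cv2.imwrite("pics/s23.png",cv2.resize(im2,None,fx=2.4,fy=2.4,interpolation=cv2.INTER_CUBIC))
E
```

```text
24.4333 [ 0.74892708 -0.36194632 -0.34105113] [[-62.8172276  100.48082863 327.2249471 ]] -4.645887054651265e-05 [-0.02  0.25 -0.06  1.27 -0.01  1.66]
```

View pics/w23.png

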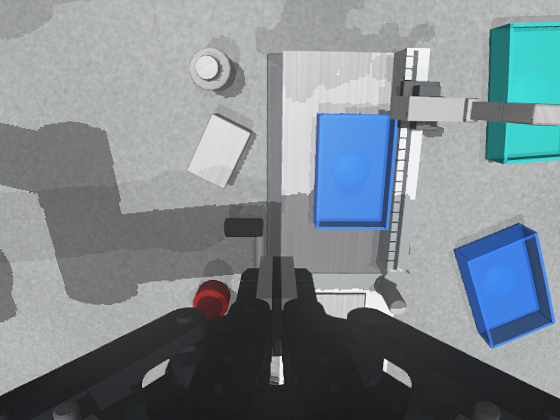

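View pics/s23.png

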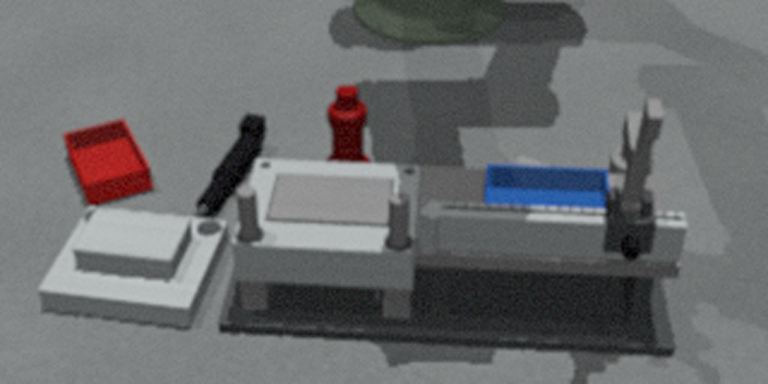

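```bash
python3 - <<'E'
from h import *
import cv2
from cell import bot
im=cv2.imread("pics/w23.png")[40:290,260:450]; cv2.imwrite("pics/w23c.png",cv2.resize(im,None,fx=3,fy=2.4*1.25,interpolation=cv2.INTER_CUBIC)[:600])
ci=bot.camera_info("wrist")
f=lambda a:np.array(a)/3+[260,40]
for C in (158,160): print(C,((proj(ci,S2W(p0,[[46,C,124],[46,C-110,124],[-26,C,124],[-26,C-110,124],[46,20,132],[46,140,132]]))-[260,40])*3).round(0).tolist())
E
```

```text
158 [[413.0, 230.0], [384.0, 569.0], [179.0, 228.0], [169.0, 570.0], [384.0, 657.0], [417.0, 292.0]]
160 [[414.0, 224.0], [385.0, 564.0], [179.0, 221.0], [169.0, 564.0], [384.0, 657.0], [417.0, 292.0]]
```

View pics/w23c.png

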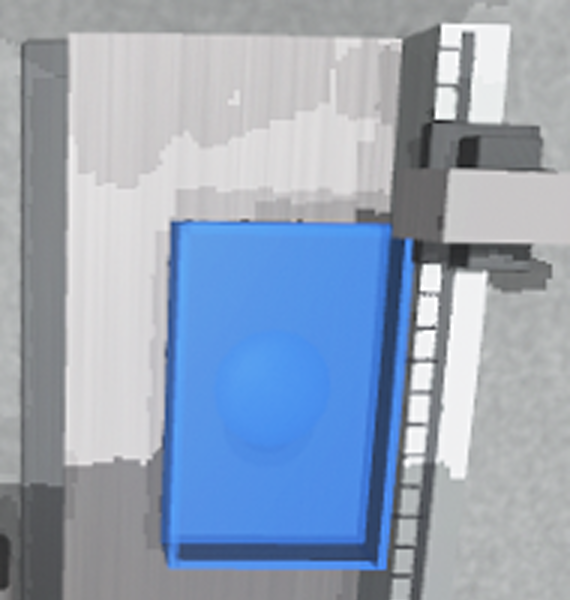

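```bash
python3 -c "
from cell import bot
print(bot.close_job(), bot.sense()['clock'])"
```

```text
the job is handed in; nothing more can be done
the job is handed in; nothing more can be done
```

The job is done and handed in. The arm clock stood at about 24.5 s at my last reading, well under the 67 s limit.

**What I did**
- I pressed the knock-out lever to its end stop. The grip was at the height given for right down, with about 15 N on it.
- I pushed the small blue guard by its end wall, without lifting it, across onto the bed.
- I tipped the stop over so it fell down, then pushed the guard against the fence and against the lowered stop.
- I lifted the stop back up from under its lug; it now leans back over the fence.

**Last checks**
- **Stop contact:** the guard met the stop at the same place on both pushes, with 4–5 N.
- **Fence contact:** the two pushes reached about 11 N and 6 N. The wrist image shows the guard's long side parallel to the fence and touching within about 1 mm.
- **After raising the stop:** the guard's rim matches the gauged position within about 2 mm, and the bystanders look undisturbed.

**Disagreements**
- The first top-camera reading put the stop at station y 152 mm. The wrist camera and the contact both gave about 159–160 mm, so I used those.
- Some wrist-camera readings were off by up to 5 mm across the fence, so I judged the fit against the fence edge in the same picture.
- During the fence pushes the sloped finger also pressed down on the rim with 7–9 N. Once, a fingertip touched the bed with about 10 N.

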